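# Close the cotton-bud jar, then lift its dust cover alone

## Task

Take the blue comb that was left across the mouth of the amber cotton-bud jar and hang it by its hole on the brass hook, free of the gripper. Then fit the jar's nested pair of lids, wooden inner lid and copper cover together, fully home on the jar, let go, and lift off the copper cover alone by its knob, leaving the inner lid seated so that the buds can be taken through its opening. Finish while still holding the cover, level and at least 6 cm clear above the inner lid; do not shove or tip the jar and leave the make-up standing around it alone.

Things in the scene. Friction and masses are not known exactly. Their poses are not given: they have to be found in the camera images.
- jar_mouth (a point): Open amber glass jar (loose, about 0.55 kg), 58 mm outside diameter, 92 mm tall, bore 52 mm, holding cotton buds that end 16 mm below the rim. This point: centre of the mouth, in the plane of the rim; z up.
- jar: The same jar; origin at the centre of its underside.
- comb_handle (a point): Where to grip the blue comb, which lies flat across the jar's rim: on the centre line of its handle (28 mm wide, 6 mm thick), mid-thickness, at the start about 49 mm from the jar's axis, so outside the jar's wall. x runs along the handle towards the hole, z is normal to the flat. The balance point lies about 40 mm behind, over the jar.
- comb_hole (a point): Centre of the comb's round hanging hole, diameter 16 mm, through the flat (axis = comb z), 32 mm along x from comb_handle.
- comb: The same comb, plastic, 182 mm long, about 35 g; origin on its underside, 49 mm behind comb_handle along x. Handle from 3 mm behind to 97 mm ahead of the origin; toothed part, 40 mm wide, from there to 85 mm behind. Hung up, its x axis points up.
- hook_tip (a point): Topmost end of the stand's hook (7 mm round bar), 232 mm above the table. The last 22 mm of the hook stand upright; the post stands 70 mm from it along the stand's +x. A comb let go with its hole some 14 mm down over the tip and its body pointing away from the post (stand's -x) swings down by itself and hangs.
- hook_crook (a point): Lowest inside point of the same hook, where a hung thing rests: 29 mm below the tip and 8 mm from it towards the post.
- stand: Brass hook stand, fixed: base disc of 110 mm diameter, post 10 mm thick with a ball on top (252 mm tall over all), one hook on an arm that slopes down from the post along -x. Origin at the centre of the base's underside: 40 mm from the hook tip along +x; the post is 30 mm from it on the +x side.
- lid_rim (a point): Centre of the inner lid's rim disc (64 mm in diameter, 9 mm thick, light wood), half-way up it: 18.5 mm above the lid's underside; 4.5 mm above jar_mouth when fully home, the disc resting on the jar's rim and overhanging it by 3 mm. Gripping the rim disc from above, across its diameter, carries both lids.
- lid: The same inner lid, about 70 g, standing on the table with the cover nested over it; origin at the centre of its underside. From below: plug 48 mm in diameter, 14 mm high, which enters the jar's mouth; the rim disc; a collar 44 mm in diameter, 9 mm high, around an opening of 28 mm.
- cover_knob (a point): On the axis of the cover's dark wooden knob (18 mm in diameter, 19 mm high), 9 mm above the cap's flat top, about the knob's middle; 31.5 mm above lid_rim while nested. Lifting the knob lifts the cover only.
- cover: Copper dust cover, about 60 g: a cap 53 mm in diameter, 18 mm high, plus its knob. It sits loosely (2 mm play, no catch) over the inner lid's collar, on the rim disc, and must rise 9 mm straight up to clear the collar. Origin at the centre of its lower edge.
- polish_center (a point): Bystander: red nail-polish bottle with black cap, 32 mm in diameter, 67 mm tall; this point half-way up.
- cream_center (a point): Bystander: green cream pot with white lid, 54 mm in diameter, 38 mm tall; this point half-way up.
- lipstick_center (a point): Bystander: black lipstick tube with brass band, 21 mm square, 72 mm tall; this point half-way up.

How it is judged:
By the outcome, as a careful person would: the job done as asked, in the order asked, and still so for the second after the job is handed in, while the arm keeps its last pose, push and grip.
It also fails if it takes over 70 s, if anything falls off the work surface, if the arm or the gripper's body presses on something with over 40 N, if the wrist force passes 120 N, or if a joint passes its speed limit or range.

## Robot

A 7-joint arm with a two-finger parallel gripper is mounted at the origin on the work surface. World frame = base frame: x ahead of the robot, y to its left, z up, the work surface at z = 0. Lengths are in mm, angles in rad, forces in N, time in s.
With the tool pointing down it reaches from about 400 to 850 mm from the base axis. Payload 4.5 kg.
Tool frame: the origin (TCP) lies between the finger pads; the fingertips stand ahead of it and the grasp point (between the pads) lies 5 mm behind it (tcp_to_tips is the z of the fingertips in the tool frame, in mm); z points along the fingers, x is the direction in which the jaws open and shut, and the axes are right-handed (so a half turn about z gives the same grasp; the last joint's range is limited). The gripper opens to 88 mm and grips with 3 to 60 N. Pads are 18 mm wide; open, the fingers measure 123 mm over their backs; the gripper's body (75 mm by 187 mm) begins 45 mm behind the grasp point.
Start: joints at [1.148, 0.689, -0.195, 1.565, 0.157, 0.902, -0.215], TCP at [275.704, -560.927, 252.743] pointing down, gripper open.
Joint ranges: [-3.01, 3.01], [-0.46, 2.08], [-1.47, 1.51], [0.13, 2.56], [-1, 4.14], [0.04, 2.09], [-2.66, 2.66]. Speed limits (rad/s): [2.57, 2.57, 3.14, 3.14, 3.14, 3.14, 3.14].

## Interface

Orientations are given as [roll, pitch, yaw] about the fixed x, y, z axes, in that order (R = Rz(yaw) Ry(pitch) Rx(roll)).
In Python, from station import sense, capture, camera_info, sign_off, tcp_to_tips gives the robot as it stands.
- The arm moves only by the shell command python3 -m handwheel 'ROWS' [FORCE]. ROWS is text: rows parted by semicolons, each of 7 numbers parted by spaces: the shift along the tool's x, y, z in m, then the turn, a rotation vector about the tool's x, y, z in rad, then the finger opening in m, from 0 to 0.0881. A call has 1 to 8 rows; each row shifts and turns the pose as measured when the row begins, along the tool's axes as they then stand; what a row does not reach is not made up. A row lasts 1/12 s, in which the tool goes at most 41.7 mm and 7.16 degrees, less where a joint would pass 70% of its speed; a pose out of reach is approached as far as the arm can. A call is refused whole if a number of a shift passes 0.0417 or a number of a turn 0.125, either way. A call with a gripper value outside its range is refused whole. The fingers move at their own pace and stop on an object; FORCE is the grip in N (left out, the last holds). Time passes only in rows, so rows that do not move let the fingers close. It gives the time, the measured TCP pose, the force and the opening at its end, in the units of the state.
- sense(): the state, without advancing time (a new reading comes with each control period).
- capture(name): name is "scene" or "top" or "wrist"; returns (picture, depth): 480x640x3 uint8, red, green, blue; 480x640 float32, mm along the optical axis (not along the pixel's ray), 0 where there is no reading.
- camera_info(name): a dict with "camera_matrix" (3x3 intrinsics, pixels), "distortion" ([k1, k2, p1, p2, k3] as OpenCV has them; the pictures are not rectified), "cam_to_world" (4x4, takes a point from camera to world coordinates). Camera axes: x right, y up, looking along -z (the intrinsics and any distortion apply to the point x, -y, -z); pixel columns grow to the right and rows downward; lengths in mm; the calibration is good to about 2 mm. A picture is of the moment at which its call begins: read the wrist's pose just before it. camera_info takes no time and is no camera call; for the wrist camera it gives the pose at the moment of the call.
- sign_off(): hands the job in, once; it reports no verdict.
The state is a dict: "t": time; "joints": joint angles; "qd": joint speeds; "effort": joint torques, N m; "tool_pos": TCP position; "eef_rot": TCP orientation; "ft_force": force on the tool from outside, world axes, zero at the start; "moment": the same for the moment, N m; "width": finger opening in mm.
Only numpy, scipy, OpenCV 4.12 (cv2) and the standard library are available. Lean on these libraries where they do the work, as an engineer would, in place of code of your own. Each camera call takes 0.05 s, during which the arm holds its last target.

## Working session

There is one attempt and no reset: what is moved stays moved. The work goes in short steps, Python scripts to look and compute and a shell command to move; the robot and the scene stay as the last step left them, time stands still between calls to the robot, and variables do not carry over. Pictures are saved under pics/ and viewed, and the job is handed in when it is done.

```bash
mkdir -p pics; ls
python3 - <<'E'
from station import *
import cv2
print(sense()); print(tcp_to_tips)
for n in ("scene","top","wrist"):
    p,d=capture(n); cv2.imwrite(f"pics/{n}0.png",p[:,:,::-1])
    i=camera_info(n); print(n,i)
E
```

```text
pics
{'t': 0.0, 'joints': array([ 1.1477785 ,  0.68998412, -0.19455692,  1.56632613,  0.15733735,
        0.90252921, -0.2151293 ]), 'qd': array([ 0.00084089, -0.00107511, -0.00093677, -0.00044939,  0.00016516,
       -0.00134056,  0.00098953]), 'effort': array([ 8.04395095e-04, -5.27569163e+01, -1.26721781e+00, -1.53431994e+01,
       -5.27218357e-02,  6.47856112e-03,  1.68738529e-04]), 'tool_pos': array([ 275.38443655, -560.38336458,  251.91580778]), 'eef_rot': array([ 3.14145301e+00,  1.84255095e-03, -1.11386941e+00]), 'ft_force': array([0.75718972, 0.65692379, 0.34857782]), 'moment': array([-0.06522539, -0.02376152,  0.03374228]), 'width': 88.40029148463995}
14.0
scene {'camera_matrix': array([[528.65516907,   0.        , 320.2208142 ],
       [  0.        , 528.65516907, 243.21473246],
       [  0.        ,   0.        ,   1.        ]]), 'distortion': array([0.02202018, 0.        , 0.        , 0.        , 0.        ]), 'cam_to_world': array([[ 5.73915783e-01, -6.79796261e-01,  4.56615502e-01,
         9.74521438e+02],
       [ 8.18865377e-01,  4.82486283e-01, -3.10912338e-01,
  
[... 728 characters left out ...]
00000000e+00,  0.00000000e+00,  0.00000000e+00,
         1.00000000e+00]])}
wrist {'camera_matrix': array([[355.26467399,   0.        , 319.2535755 ],
       [  0.        , 355.26467399, 233.34288457],
       [  0.        ,   0.        ,   1.        ]]), 'distortion': array([-0.06854692,  0.        ,  0.        ,  0.        ,  0.        ]), 'cam_to_world': array([[ 4.41328249e-01,  8.66295044e-01,  2.34013402e-01,
         3.35492525e+02],
       [-8.97344533e-01,  4.26484059e-01,  1.13508306e-01,
        -5.31927788e+02],
       [-1.47130244e-03, -2.60085070e-01,  9.65584586e-01,
         3.82887123e+02],
       [ 0.00000000e+00,  0.00000000e+00,  0.00000000e+00,
         1.00000000e+00]])}
```

View pics/scene0.png

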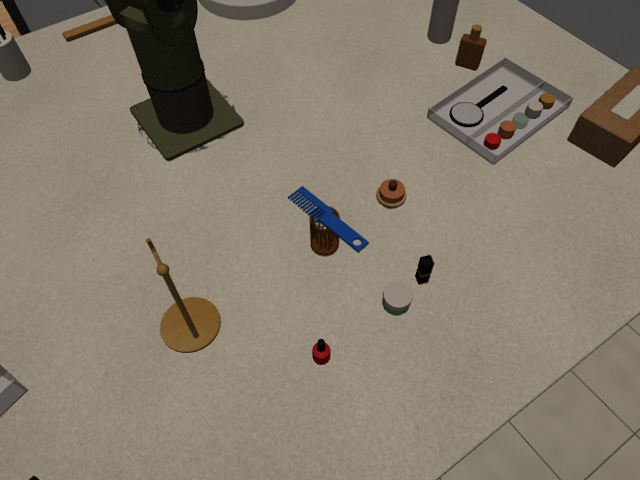

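View pics/top0.png

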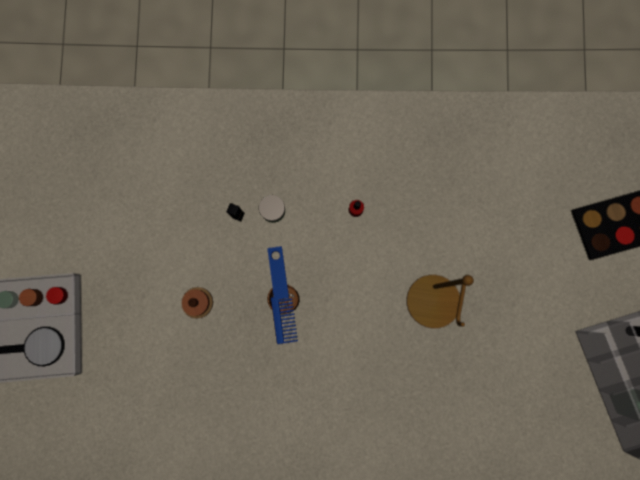

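View pics/wrist0.png

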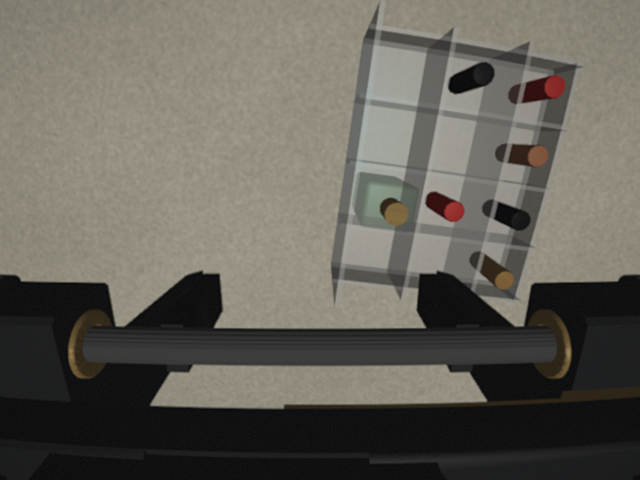

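```bash
cat > h.py <<'E'
import numpy as np, cv2, pickle
from station import *
from scipy.spatial.transform import Rotation as Rn
def snap(n,tag):
    i=camera_info(n); p,d=capture(n)
    pickle.dump((i,p,d),open(f"pics/{tag}.pkl","wb")); cv2.imwrite(f"pics/{tag}.png",p[:,:,::-1])
    return i,p,d
def load(tag): return pickle.load(open(f"pics/{tag}.pkl","rb"))
def crop(p,c,r,w,h,s,f):
    q=p[max(0,r-h//2):r+h//2,max(0,c-w//2):c+w//2,::-1]
    q=np.clip(q.astype(float)*1.8,0,255).astype(np.uint8)
    cv2.imwrite(f,cv2.resize(q,None,fx=s,fy=s,interpolation=cv2.INTER_CUBIC))
def ray(i,u,v):
    x,y=cv2.undistortPoints(np.array([[[u,v]]],float),i["camera_matrix"],i["distortion"])[0,0]
    return np.array([x,-y,-1.])
def at_depth(i,d,u,v):
    T=i["cam_to_world"]; z=d[int(round(v)),int(round(u))]
    return T[:3,:3]@(ray(i,u,v)*z)+T[:3,3]
def at_z(i,u,v,z):
    T=i["cam_to_world"]; r=T[:3,:3]@ray(i,u,v); return T[:3,3]+r*(z-T[2,3])/r[2]
def proj(i,P):
    T=i["cam_to_world"]; q=(np.atleast_2d(P)-T[:3,3])@T[:3,:3]; q=q*[1,-1,-1]
    return cv2.projectPoints(q,np.zeros(3),np.zeros(3),i["camera_matrix"],i["distortion"])[0][:,0]
def cloud(i,d):
    v,u=np.mgrid[0:480,0:640]
    pts=np.stack([u.ravel(),v.ravel()],-1).astype(float)[:,None]
    xy=cv2.undistortPoints(pts,i["camera_matrix"],i["distortion"])[:,0]
    z=d.ravel()[:,None]; c=np.hstack([xy[:,:1]*z,-xy[:,1:]*z,-z])
    T=i["cam_to_world"]; return (c@T[:3,:3].T+T[:3,3]).reshape(480,640,3)
def tool():
    s=sense(); return s["tool_pos"],Rn.from_euler("xyz",s["eef_rot"]),s
E
python3 - <<'E'
from h import *
for n in("top","scene"):
    i,p,d=snap(n,n+"1")
    if n=="top":
        crop(p,240,270,140,180,4,"pics/t_a.png"); crop(p,440,300,100,80,7,"pics/t_b.png")
    else:
        crop(p,340,230,120,100,6,"pics/s_a.png"); crop(p,190,300,100,140,5,"pics/s_b.png")
E
```

```text
(no output)
```

View pics/t_a.png

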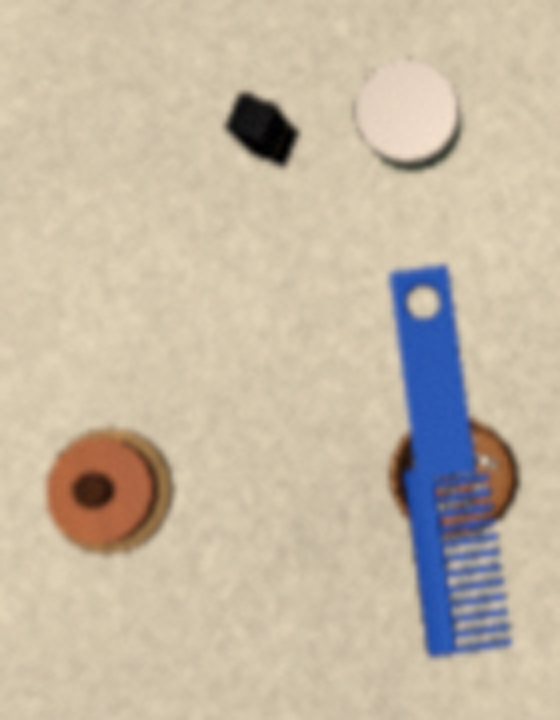

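View pics/t_b.png

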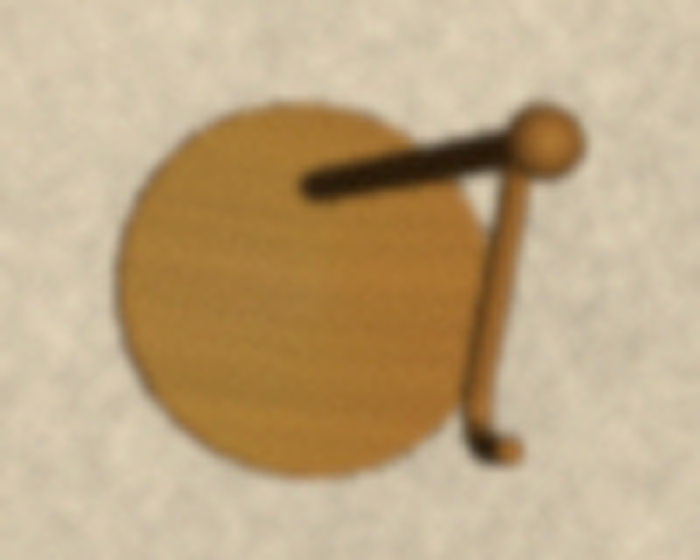

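View pics/s_a.png

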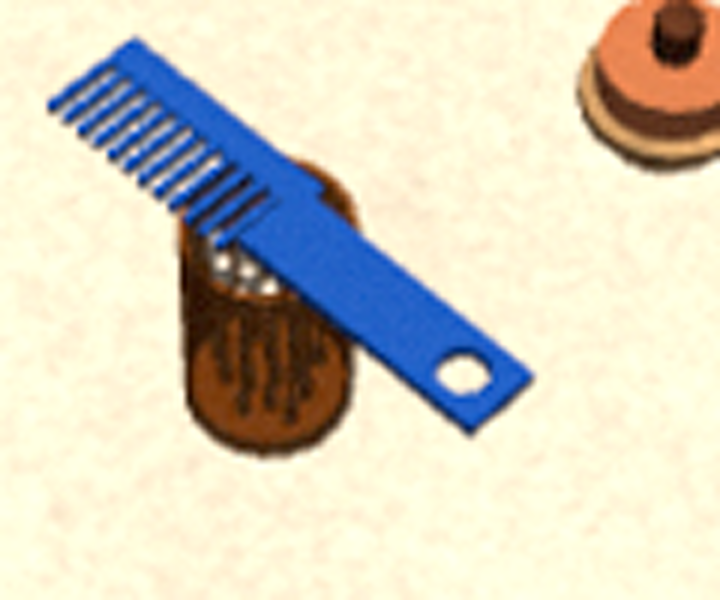

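View pics/s_b.png

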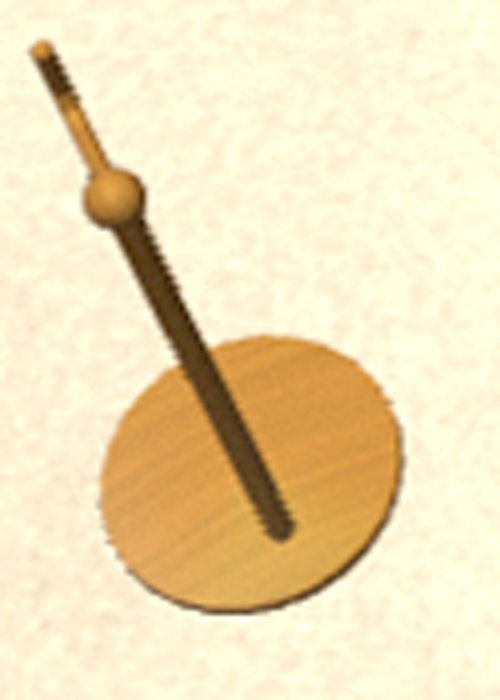

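Run:
```python
from h import *
np.set_printoptions(precision=1,suppress=True)
t,tp,td=load("top1"); s,sp,sd=load("scene1")
def both(name,a,b,z):
    print(name,"top",at_z(t,*a,z),"scene",at_z(s,*b,z) if b else "")
A=lambda u,v:(u/4+170,v/4+180); B=lambda u,v:(u/7+390,v/7+260)
C=lambda u,v:(u/6+280,v/6+180); D=lambda u,v:(u/5+140,v/5+230)
both("hole",A(423,302),C(463,374),96)
both("tip",B(510,450),D(41,48),232)
both("ball",B(548,141),D(114,197),243)
both("postbase",B(318,187),D(282,525),8)
both("base",B(303,288),D(252,475),6)
both("knobtop",A(92,490),C(680,14),60)
both("captop",A(100,490),None,41)
both("comb handle end mid",A(419,269),C((470+533)/2,(434+377)/2),97)
both("comb far corner spine",A(430,656),C(133,38),97)
both("comb far corner teeth",A(510,645),C(52,107),97)
for n,i,p,d in(("top",t,tp,td),("scene",s,sp,sd)):
    c=cloud(i,d); p=p.astype(int)
    valid=d>0
    blue=valid&(p[...,2]>p[...,0]+30)&(p[...,2]>50)
    P=c[blue]; P=P[(abs(P[:,0]-520)<200)&(abs(P[:,1])<200)]
    print(n,"blue z",np.percentile(P[:,2],[5,50,95]),len(P))
    xy=P[:,:2].astype(np.float32); m=xy.mean(0); w,v=np.linalg.eigh(np.cov((xy-m).T)); print(m,v[:,1],cv2.minAreaRect(xy))
    # table z
    print("table z", np.median(c[200:220,100:120][...,2]))
    # jar / cover region colour
    for nm,xc,yc,r in(("cover",464,206,40),):
        Q=c[valid&(np.hypot(c[...,0]-xc,c[...,1]-yc)<r)]
        for lo,hi in((12,28),(33,46),(50,66)):
            q=Q[(Q[:,2]>lo)&(Q[:,2]<hi)]; print(nm,lo,len(q),q.mean(0) if len(q) else"",cv2.minEnclosingCircle(q[:,:2].astype(np.float32)) if len(q) else"")
```

```text
hole top [570.9  74.   96. ] scene [574.9  73.2  96. ]
tip top [ 453.2 -241.   232. ] scene [ 456.6 -241.1  232. ]
ball top [ 522.9 -247.8  243. ] scene [ 524.7 -246.7  243. ]
postbase top [ 522.2 -248.3    8. ] scene [ 522.9 -245.6    8. ]
base top [ 492.7 -244.1    6. ] scene [ 497.9 -245.3    6. ]
knobtop top [478.9 236.7  60. ] scene [482.3 238.4  60. ]
captop top [479.  237.6  41. ] scene 
comb handle end mid top [586.7  76.3  97. ] scene [591.   75.3  97. ]
comb far corner spine top [405.2  65.2  97. ] scene [409.2  64.8  97. ]
comb far corner teeth top [411.1  28.1  97. ] scene [417.8  27.8  97. ]
top blue z [ 94.5  97.5 100.4] 1138
[500.5  66. ] [-1.  -0.1] ((498.0062255859375, 63.23000717163086), (180.82322692871094, 37.642852783203125), 9.841204643249512)
table z -0.5407067222722617
cover 12 127 [472.1 218.5  22.4] ((475.53179931640625, 229.28746032714844), 28.728803634643555)
cover 33 249 [475.3 227.1  40.5] ((478.2867736816406, 233.17752075195312), 24.762147903442383)
cover 50 55 [479.5 235.9  58.2] ((479.87091064453125, 237.7314453125), 8.657853126525879)
scene blue z [93.2 96.3 98.8] 1146
[499.6  64. ] [-1.  -0.1] ((466.5173034667969, 70.20478057861328), (247.81494140625, 74.95817565917969), 4.2498297691345215)
table z -1.6693684461646967
cover 12 118 [482.1 213.8  21.2] ((477.6849060058594, 222.1608428955078), 25.559471130371094)
cover 33 190 [478.4 225.3  39.2] ((477.82470703125, 229.51812744140625), 24.951824188232422)
cover 50 47 [482.  234.8  56.3] ((481.5546875, 237.32498168945312), 9.47789478302002)
```

```bash
python3 -m handwheel '0 0 -0.035 0 0 0.1 0.08; 0 0 -0.035 0 0 0.1 0.08; 0 0 -0.03 0 0 0.09 0.08; -0.033 -0.021 0 0 0 0 0.06; -0.033 -0.021 0 0 0 0 0.06; -0.033 -0.021 0 0 0 0 0.06; -0.033 -0.021 0 0 0 0 0.06; -0.033 -0.021 0 0 0 0 0.06'; python3 -c "
from station import *;print(sense())"
```

```text
t: 0.92
tool_pos: [351.0, -385.7, 355.0]
eef_rot: [3.139, -0.003, -1.439]
ft_force: [0.7, -0.2, -0.4]
width: 59.9
{'t': 0.9167, 'joints': array([ 0.82480215,  0.4284636 , -0.12710689,  1.73295849,  0.06867419,
        0.98362049, -0.76795058]), 'qd': array([-0.80377125, -0.30713214, -0.08129199,  0.56315848,  0.00200883,
       -0.26730966, -0.89974611]), 'effort': array([  5.72715864, -40.59151411,   0.66579742, -16.71293736,
         0.06275634,   0.39499657,   0.99168498]), 'tool_pos': array([ 350.96790489, -385.7494568 ,  355.03074148]), 'eef_rot': array([ 3.13872492, -0.00349289, -1.43897349]), 'ft_force': array([ 0.65912882, -0.16945582, -0.40475437]), 'moment': array([ 0.01999112, -0.08005904,  0.03794145]), 'width': 59.89010203120085}
```

```bash
python3 -m handwheel '-0.034 -0.020 0 0 0 -0.02 0.055; -0.034 -0.020 0 0 0 0 0.055; -0.034 -0.020 0 0 0 0 0.055; -0.034 -0.020 0 0 0 0 0.055; -0.034 -0.020 0 0 0 0 0.055; -0.034 -0.020 0 0 0 0 0.055; -0.034 -0.020 0.005 0 0 0 0.055; -0.034 -0.020 0.01 0 0 0 0.055'; python3 -m handwheel '-0.034 -0.020 0.01 0 0 0 0.05; -0.034 -0.020 0.01 0 0 0 0.05; -0.034 -0.020 0.015 0 0 0 0.05; -0.02 -0.01 0.02 0 0 0 0.05; -0.005 -0.003 0.01 0 0 0 0.05; 0 0 0 0 0 0 0.05'
```

```text
t: 1.58
tool_pos: [472.2, -78.9, 341.2]
eef_rot: [-3.138, -0.007, -1.42]
ft_force: [1.2, 0.0, 0.2]
width: 54.8
t: 2.08
tool_pos: [527.3, 71.7, 274.1]
eef_rot: [-3.133, -0.001, -1.405]
ft_force: [-1.5, 0.9, 0.3]
width: 50.5
```

Run:
```python
from h import *
i,p,d=snap("wrist","w1"); print(sense()["tool_pos"],sense()["eef_rot"],sense()["joints"])
q=np.clip(p[:,:,::-1]*1.6,0,255).astype(np.uint8); cv2.imwrite("pics/w1b.png",q)
```

```text
[527.246399    70.87541831 274.84364113] [-3.13288471e+00 -1.49504161e-03 -1.40587109e+00] [-0.09621266  0.53538528 -0.19820939  1.82655378  0.14597505  0.78507956
 -1.77588217]
```

View pics/w1b.png

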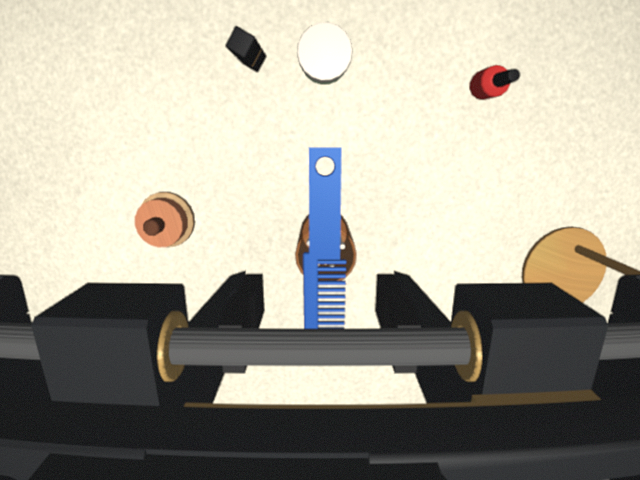

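Run:
```python
from h import *
np.set_printoptions(precision=2,suppress=True)
i,p,d=load("w1")
crop(p,325,210,130,150,4.5,"pics/w1c.png"); crop(p,170,215,100,80,7,"pics/w1d.png")
for n,u,v,z in(("hole",325,166,97),("end",325,148.5,98),("hand",325.5,240,98)): print(n,at_z(i,u,v,z))
```

```text
hole [572.55  73.43  97.  ]
end [587.05  75.94  98.  ]
hand [508.01  61.91  98.  ]
```

View pics/w1c.png

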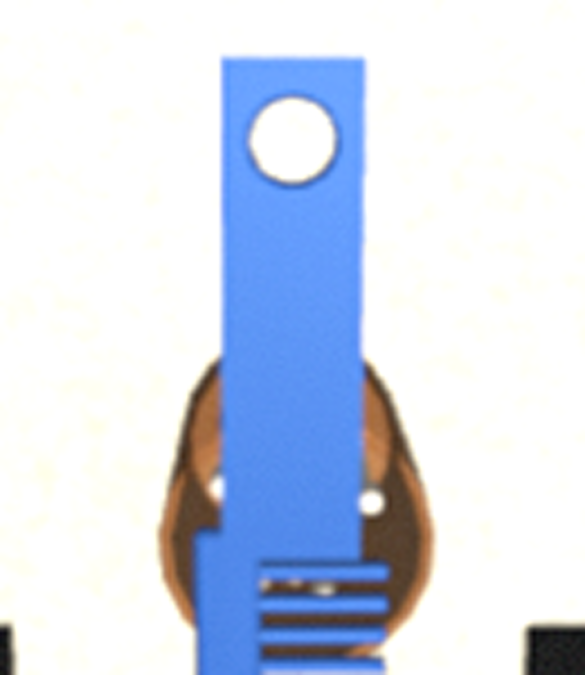

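View pics/w1d.png

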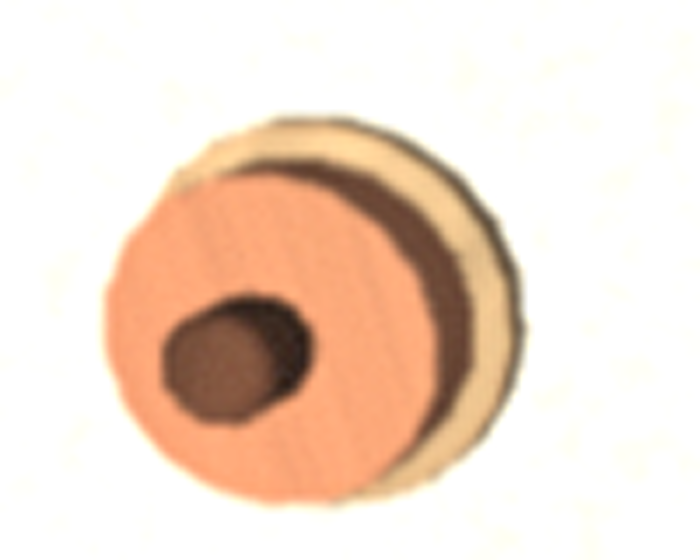

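```bash
python3 - <<'E'
from h import *
np.set_printoptions(precision=2,suppress=True)
i,p,d=load("w1")
for n,u,v,z in(("jar",325.9,252.8,92),("cap",158.9,223.3,41),("knob",151,227.9,60)): print(n,at_z(i,u,v,z))
E
python3 -m handwheel '0.005 -0.0135 0.02 0 0 0 0.05; 0 0 0.035 0 0 0 0.05; 0 0 0.04 0 0 0 0.05; 0 0 0.035 0 0 0 0.05; 0 0 0.02 0 0 0 0.05; 0 0 0 0 0 0 0.05'
```

```text
jar [494.31  59.06  92.  ]
cap [481.21 236.53  41.  ]
knob [480.82 236.38  60.  ]
t: 2.63
tool_pos: [549.2, 52.6, 128.5]
eef_rot: [-3.119, -0.011, -1.424]
ft_force: [0.1, 0.7, 0.5]
width: 49.7
```

```bash
cat >> h.py <<'E'
def go(P,yaw=None,rp=(np.pi,0)):
    "print tool-frame shift (mm) and turn to reach world P, straight down with yaw"
    p,R,s=tool(); R2=Rn.from_euler("xyz",[rp[0],rp[1],s["eef_rot"][2] if yaw is None else yaw])
    print("t",round(s["t"],2),"pos",p.round(1),"rot",s["eef_rot"].round(3),"F",s["ft_force"].round(1),"w",round(s["width"],1),"qd",abs(s["qd"]).max().round(3))
    print("shift mm",R.inv().apply(np.array(P)-p).round(1),"turn",(R.inv()*R2).as_rotvec().round(3))
E
python3 -c "
from h import *
go((541.5,68,90),-1.399)"
```

```text
t 2.63 pos [549.2  52.6 128.5] rot [-3.119 -0.011 -1.424] F [0.1 0.7 0.5] w 49.7 qd 0.041
shift mm [-16.8   6.2  38.2] turn [-0.023 -0.011 -0.025]
```

```bash
python3 -m handwheel '-0.0085 0.003 0 -0.02 -0.01 -0.02 0.05; -0.008 0.003 0 0 0 0 0.05;0 0 0 0 0 0 0.05'; python3 -c "
from h import *
go((541.5,68,90),-1.399)"
```

```text
t: 2.88
tool_pos: [541.1, 61.2, 131.3]
eef_rot: [-3.139, -0.005, -1.413]
ft_force: [-0.1, 0.4, -0.6]
width: 49.9
t 2.88 pos [541.1  61.2 131.3] rot [-3.139 -0.005 -1.413] F [-0.1  0.4 -0.6] w 49.9 qd 0.046
shift mm [-6.9 -1.3 41.3] turn [-0.003 -0.005 -0.014]
```

```bash
python3 -m handwheel '-0.007 -0.001 0 0 -0.005 -0.013 0.05; -0.001 0 0.013 0 0 0 0.05; 0 0 0.013 0 0 0 0.05;0 0 0.01 0 0 0 0.05;0 0 0 0 0 0 0.05'; python3 -c "
from h import *
go((541.5,68,90),-1.399)"
```

```text
t: 3.3
tool_pos: [546.0, 68.9, 102.0]
eef_rot: [-3.123, -0.001, -1.402]
ft_force: [0.8, -0.8, -0.7]
width: 49.9
t 3.3 pos [546.   68.9 102. ] rot [-3.123e+00 -1.000e-03 -1.402e+00] F [ 0.8 -0.8 -0.7] w 49.9 qd 0.038
shift mm [ 0.1  4.8 11.9] turn [-0.019 -0.001 -0.003]
```

```bash
python3 -m handwheel '0 0.005 0.006 -0.018 0 0 0.05; 0 0 0.006 0 0 0 0.05; 0 0 0 0 0 0 0.05'; python3 -c "
from h import *
go((541.5,68,90),-1.399)
i,p,d=snap('wrist','w2'); crop(p,325,260,500,320,1.6,'pics/w2.png')"
```

```text
t: 3.55
tool_pos: [541.8, 68.1, 90.6]
eef_rot: [-3.14, -0.002, -1.402]
ft_force: [0.0, 0.2, 0.1]
width: 49.9
t 3.55 pos [541.8  68.1  90.6] rot [-3.140e+00 -2.000e-03 -1.402e+00] F [0.  0.2 0.1] w 49.9 qd 0.026
shift mm [0.1 0.3 0.6] turn [-0.002 -0.002 -0.003]
```

View pics/w2.png

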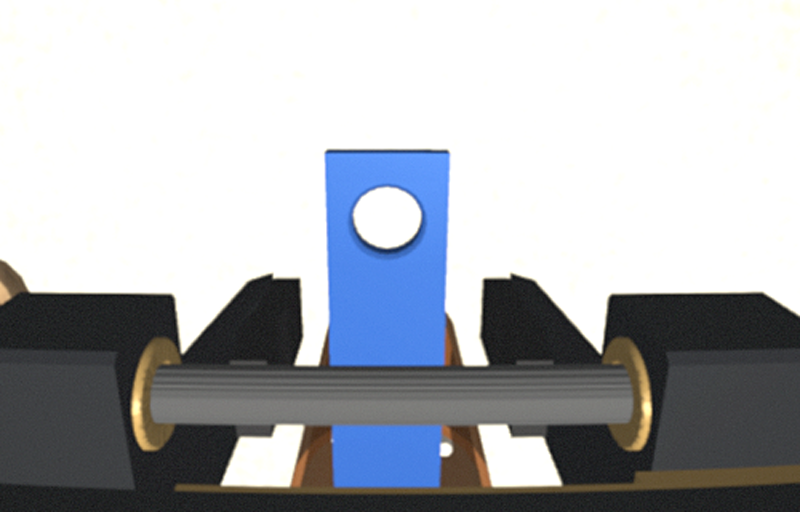

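```bash
python3 -m handwheel '0 0 0 0 0 0 0.03; 0 0 0 0 0 0 0.03; 0 0 0 0 0 0 0.02;0 0 0 0 0 0 0.015; 0 0 0 0 0 0 0.015; 0 0 0 0 0 0 0.015' 20; python3 -c "
from h import *
go((541.5,68,90),-1.399)"
```

```text
t: 4.1
tool_pos: [542.6, 68.0, 92.0]
eef_rot: [-3.138, -0.002, -1.402]
ft_force: [0.1, -0.2, -0.4]
width: 27.4
t 4.1 pos [542.6  68.   92. ] rot [-3.138e+00 -2.000e-03 -1.402e+00] F [ 0.1 -0.2 -0.4] w 27.4 qd 0.003
shift mm [-0.1  1.1  2. ] turn [-0.004 -0.002 -0.003]
```

```bash
python3 -m handwheel '0 0 -0.01 0 0 0 0.015; 0 0 -0.02 0 0 0 0.015; 0 0 -0.03 0 0 0 0.015;0 0 -0.035 0 0 0 0.015; 0 0 -0.035 0 0 0 0.015; 0 0 -0.03 0 0 0 0.015; 0 0 -0.015 0 0 0 0.015;0 0 0 0 0 0 0.015'; python3 -c "
from h import *
go((423,-238,270),-1.658)"
```

```text
t: 4.77
tool_pos: [540.3, 68.3, 278.3]
eef_rot: [-3.14, -0.002, -1.401]
ft_force: [0.8, -0.4, -0.7]
width: 27.4
t 4.77 pos [540.3  68.3 278.3] rot [-3.140e+00 -2.000e-03 -1.401e+00] F [ 0.8 -0.4 -0.7] w 27.4 qd 0.019
shift mm [282.  167.4   8.6] turn [-0.001 -0.002  0.257]
```

```bash
python3 -m handwheel '0.015 0.008 0 0 0 0.05 0.015; 0.025 0.012 0 0 0 0.05 0.015; 0.03 0.013 -0.003 0 0 0.05 0.015; 0.03 0.013 0 0 0 0.05 0.015; 0.03 0.013 0 0 0 0.05 0.015; 0.03 0.012 0 0 0 0 0.015; 0.03 0.012 0 0 0 0 0.015; 0.025 0.01 0 0 0 0 0.015'; python3 -c "
from h import *
go((423,-238,270),-1.658)"
```

```text
t: 5.43
tool_pos: [435.5, -153.1, 274.7]
eef_rot: [3.132, 0.001, -1.67]
ft_force: [0.1, -0.6, -0.9]
width: 27.3
t 5.43 pos [ 435.5 -153.1  274.7] rot [ 3.132e+00  1.000e-03 -1.670e+00] F [ 0.1 -0.6 -0.9] w 27.3 qd 0.729
shift mm [85.7  4.   4.6] turn [ 0.009  0.002 -0.012]
```

```bash
python3 -m handwheel '0.025 0 0 0.009 0 -0.01 0.015; 0.025 0 0 0 0 0 0.015; 0.018 0 0 0 0 0 0.015; 0.01 0 0 0 0 0 0.015; 0 0 0 0 0 0 0.015'; python3 -c "
from h import *
go((423,-238,270),-1.658)"
```

```text
t: 5.85
tool_pos: [410.8, -244.2, 267.8]
eef_rot: [3.12, -0.001, -1.688]
ft_force: [-1.7, -0.2, -0.2]
width: 27.7
t 5.85 pos [ 410.8 -244.2  267.8] rot [ 3.120e+00 -1.000e-03 -1.688e+00] F [-1.7 -0.2 -0.2] w 27.7 qd 0.043
shift mm [ -7.6 -11.4  -2.4] turn [ 0.021 -0.    -0.03 ]
```

```bash
python3 -m handwheel '-0.005 -0.008 -0.002 0.02 0 -0.028 0.015; -0.002 -0.003 0 0 0 0 0.015; 0 0 0 0 0 0 0.015; 0 0 0 0 0 0 0.015'; python3 -c "
from h import *
go((423,-238,270),-1.658)
i,p,d=snap('wrist','w3'); crop(p,325,250,400,300,2,'pics/w3.png')
i,p,d=snap('top','t3'); crop(p,450,300,160,120,5,'pics/t3c.png')
i,p,d=snap('scene','s3'); crop(p,170,260,160,160,4,'pics/s3c.png')"
```

```text
t: 6.18
tool_pos: [420.4, -236.1, 267.2]
eef_rot: [3.136, 0.003, -1.66]
ft_force: [-0.1, -0.3, -0.7]
width: 27.3
t 6.18 pos [ 420.4 -236.1  267.2] rot [ 3.136e+00  3.000e-03 -1.660e+00] F [-0.1 -0.3 -0.7] w 27.3 qd 0.022
shift mm [ 1.7 -2.8 -2.8] turn [ 0.006  0.003 -0.002]
```

View pics/w3.png

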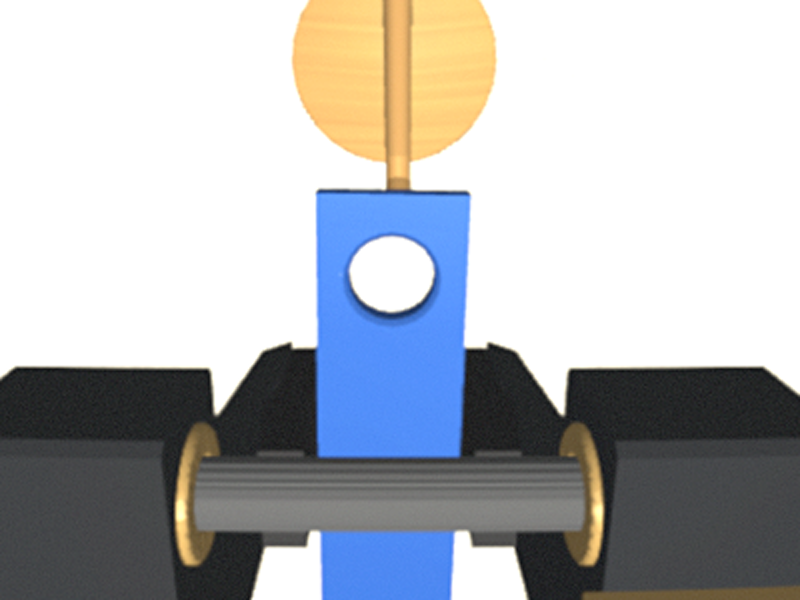

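View pics/t3c.png

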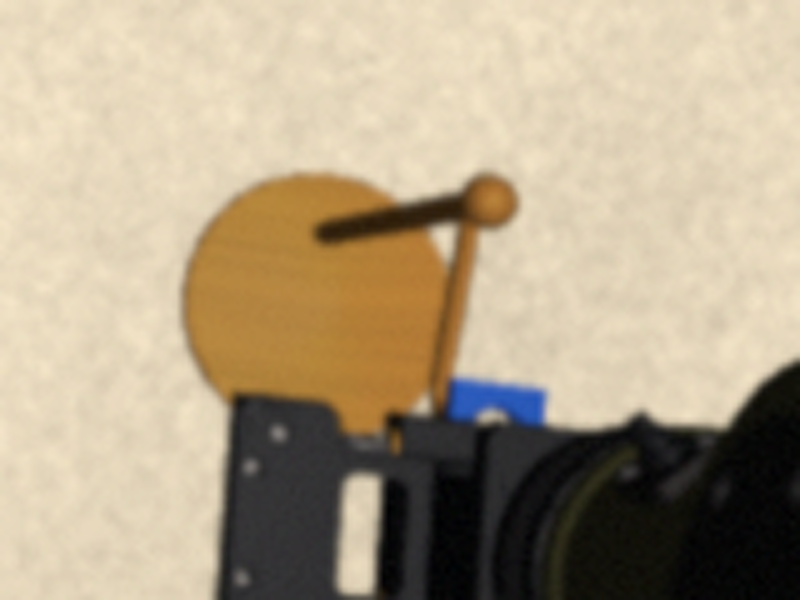

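View pics/s3c.png

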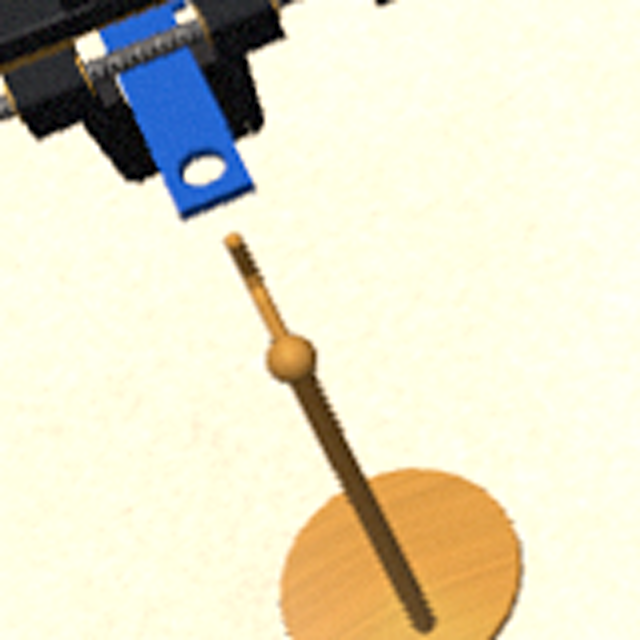

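```bash
python3 - <<'E'
from h import *
np.set_printoptions(precision=2,suppress=True)
w=load("w3")[0]; s=load("s3")[0]; t=load("t3")[0]
for z in(270,273,276): print("hole wrist",at_z(w,321,237.5,z),"scene",at_z(s,141,222.25,z))
print("tip scene",at_z(s,148.25,240,232))
# arm in wrist: post line
print("hole top partial",at_z(t,370+492/5,240+415/5,273))
P=load("s3"); print("depth tip",at_depth(P[0],P[2],148.25,240.5),at_depth(P[0],P[2],141,220.))
E
python3 -m handwheel '0.0015 -0.003 0.0 0.005 0.003 0 0.015; 0 0 0 0 0 0 0.015';python3 -c "
from h import *
go((423,-238,255),-1.658)"
```

```text
hole wrist [ 450.98 -240.05  270.  ] scene [ 452.19 -238.89  270.  ]
hole wrist [ 451.85 -240.12  273.  ] scene [ 454.71 -239.09  273.  ]
hole wrist [ 452.71 -240.19  276.  ] scene [ 457.22 -239.29  276.  ]
tip scene [ 457.27 -241.39  232.  ]
hole top partial [ 456.41 -238.08  273.  ]
depth tip [ 456.25 -241.64  229.62] [ 220.4  -218.71   -0.23]
t: 6.5
tool_pos: [423.8, -237.8, 267.6]
eef_rot: [-3.141, -0.001, -1.659]
ft_force: [0.2, -0.3, -0.1]
width: 27.6
t 6.5 pos [ 423.8 -237.8  267.6] rot [-3.141e+00 -1.000e-03 -1.659e+00] F [ 0.2 -0.3 -0.1] w 27.6 qd 0.013
shift mm [ 0.2  0.8 12.6] turn [-0.    -0.001 -0.001]
```

```bash
python3 -m handwheel '0 0.001 0.012 0 0 0 0.015; 0 0 0.01 0 0 0 0.015; 0 0 0.005 0 0 0 0.015; 0 0 0 0 0 0 0.015';python3 -c "
from h import *
go((423,-238,215),-1.658)
i,p,d=snap('wrist','w4'); crop(p,325,240,160,120,5,'pics/w4.png')
i,p,d=snap('scene','s4'); crop(p,150,240,100,80,8,'pics/s4c.png')"
```

```text
t: 6.83
tool_pos: [424.2, -237.9, 240.5]
eef_rot: [-3.138, -0.002, -1.658]
ft_force: [0.4, 0.3, 0.3]
width: 27.7
t 6.83 pos [ 424.2 -237.9  240.5] rot [-3.138e+00 -2.000e-03 -1.658e+00] F [0.4 0.3 0.3] w 27.7 qd 0.007
shift mm [ 0.1  1.2 25.5] turn [-0.003 -0.002 -0.   ]
```

View pics/w4.png

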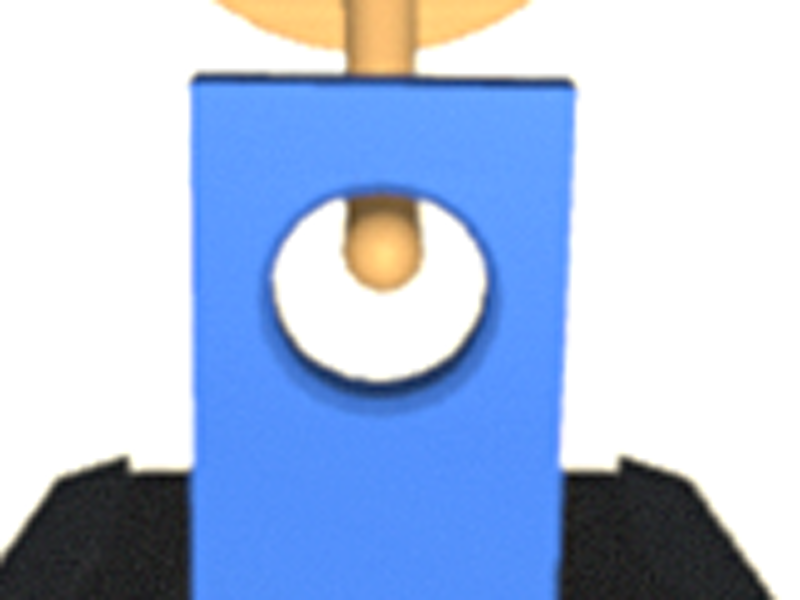

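View pics/s4c.png

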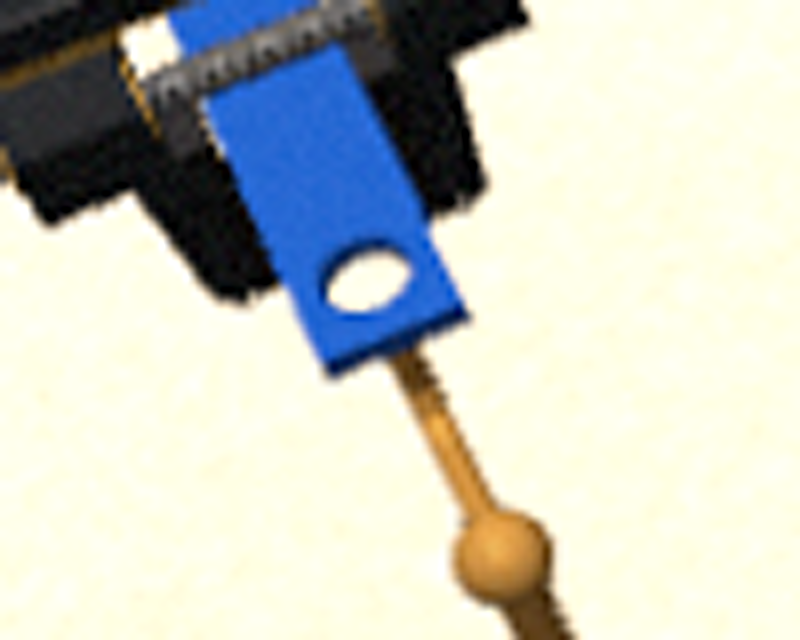

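Run:
```python
from h import *
np.set_printoptions(precision=2,suppress=True)
w=load("w4")[0]
print("hole",at_z(w,321,237,246.5),"tip",at_z(w,321.6,230.4,231))
```

```text
hole [ 455.75 -241.91  246.5 ] tip [ 454.23 -242.14  231.  ]
```

```bash
python3 -m handwheel '0 0.001 0.006 0 0 0 0.015; 0 0 0.006 0 0 0 0.015; 0 0 0.006 0 0 0 0.015; 0 0 0.003 0 0 0 0.015; 0 0 0 0 0 0 0.015';python3 -c "
from h import *
go((423,-238,215),-1.658)
i,p,d=snap('wrist','w5'); crop(p,325,240,160,120,5,'pics/w5.png')"
```

```text
t: 7.35
tool_pos: [424.6, -238.6, 219.6]
eef_rot: [-3.134, -0.004, -1.659]
ft_force: [-0.3, -0.3, -0.3]
width: 27.3
t 7.35 pos [ 424.6 -238.6  219.6] rot [-3.134 -0.004 -1.659] F [-0.3 -0.3 -0.3] w 27.3 qd 0.005
shift mm [-0.5  1.7  4.5] turn [-0.008 -0.004 -0.001]
```

View pics/w5.png

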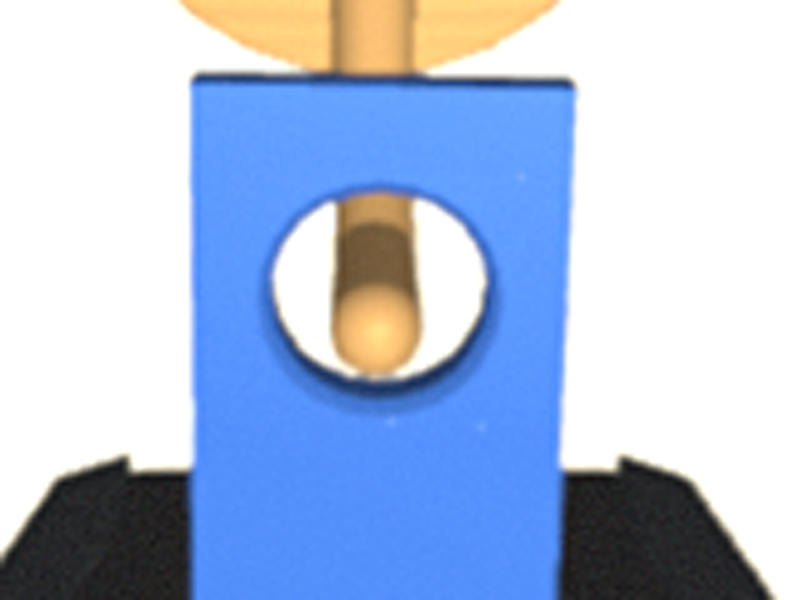

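```bash
python3 -m handwheel '-0.0004 0.002 0.004 -0.006 -0.003 0 0.015; 0 0.001 0.003 0 0 0 0.015; 0 0 0.002 0 0 0 0.015; 0 0 0 0 0 0 0.015';python3 -c "
from h import *
go((423,-238,215),-1.658)
i,p,d=snap('wrist','w6'); crop(p,325,240,160,120,5,'pics/w6.png')"
```

```text
t: 7.73
tool_pos: [421.6, -238.0, 210.0]
eef_rot: [-3.14, -0.001, -1.659]
ft_force: [0.3, -0.3, -0.2]
width: 27.2
t 7.73 pos [ 421.6 -238.   210. ] rot [-3.140e+00 -1.000e-03 -1.659e+00] F [ 0.3 -0.3 -0.2] w 27.2 qd 0.002
shift mm [-0.1 -1.4 -5. ] turn [-0.002 -0.001 -0.001]
```

View pics/w6.png

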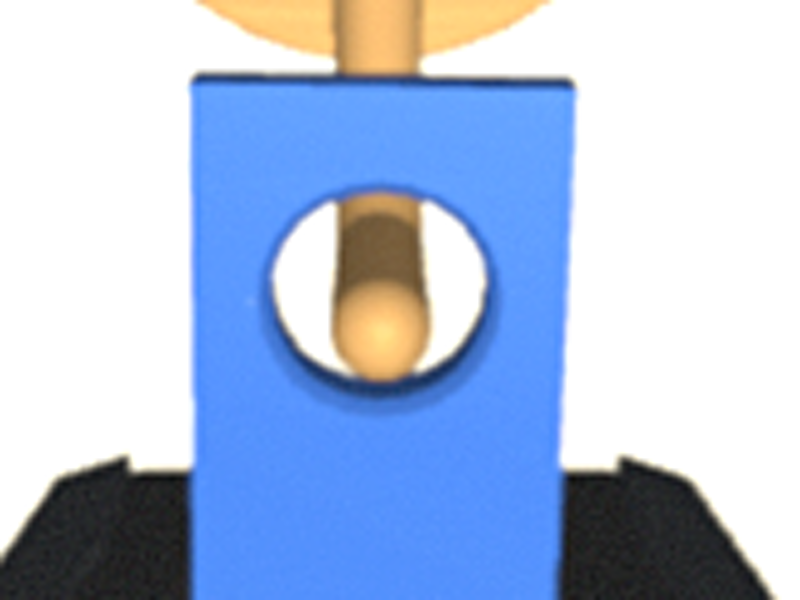

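```bash
python3 -m handwheel '0 0 -0.004 0 0 0 0.015; 0 0 0 0 0 0 0.015';python3 -c "
from h import *
go((423,-238,215),-1.658)"
python3 -m handwheel '0 0 0 0 0 0 0.08; 0 0 0 0 0 0 0.08; 0 0 0 0 0 0 0.08; 0 0 0 0 0 0 0.08; 0 0 0 0 0 0 0.08; 0 0 0 0 0 0 0.08; 0 0 0 0 0 0 0.08'
python3 -c "
from h import *
go((423,-238,215),-1.658)
i,p,d=snap('wrist','w7'); crop(p,325,260,400,300,2,'pics/w7.png')
i,p,d=snap('scene','s7'); crop(p,150,240,160,160,4,'pics/s7c.png')"
```

```text
t: 7.95
tool_pos: [421.7, -238.1, 214.5]
eef_rot: [-3.14, -0.001, -1.659]
ft_force: [-0.2, 0.1, -0.4]
width: 27.2
t 7.95 pos [ 421.7 -238.1  214.5] rot [-3.140e+00 -1.000e-03 -1.659e+00] F [-0.2  0.1 -0.4] w 27.2 qd 0.012
shift mm [-0.2 -1.3 -0.5] turn [-0.002 -0.001 -0.001]
t: 8.53
tool_pos: [422.3, -238.3, 215.5]
eef_rot: [-3.138, -0.002, -1.659]
ft_force: [-0.2, 0.6, -0.7]
width: 71.9
t 8.53 pos [ 422.3 -238.3  215.5] rot [-3.138e+00 -2.000e-03 -1.659e+00] F [-0.2  0.6 -0.7] w 71.9 qd 0.001
shift mm [-0.4 -0.7  0.5] turn [-0.004 -0.002 -0.001]
```

View pics/w7.png

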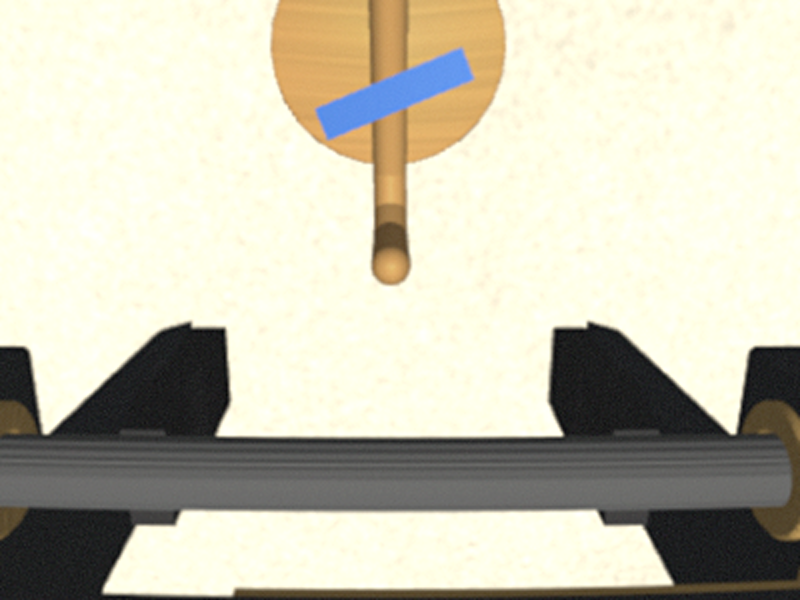

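View pics/s7c.png

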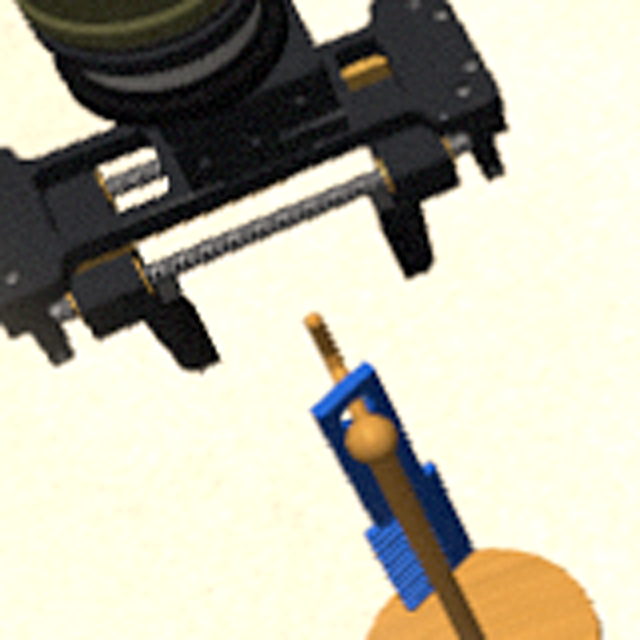

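```bash
python3 -m handwheel '0 0 -0.02 0 0 0 0.085; 0 0 -0.035 0 0 0 0.085; 0 0 -0.035 0 0 0 0.085; -0.01 0 -0.02 0 0 0 0.085; -0.025 -0.004 0 0 0 -0.05 0.085; -0.035 -0.006 0 0 0 -0.08 0.085; -0.035 -0.01 0 0 0 -0.08 0.085; -0.035 -0.015 0 0 0 -0.08 0.085'; python3 -m handwheel '-0.035 -0.02 0 0 0 -0.08 0.085; -0.035 -0.02 0 0 0 -0.05 0.085; -0.035 -0.02 0 0 0 0 0.085;-0.02 -0.01 0 0 0 0 0.085;-0.01 -0.005 0 0 0 0 0.085;0 0 0 0 0 0 0.085';python3 -c "
from h import *
go((494,59,280),-1.2)
i,p,d=snap('scene','s8'); crop(p,190,260,160,160,4,'pics/s8c.png')"
```

```text
t: 9.3
tool_pos: [454.3, -102.3, 330.5]
eef_rot: [-3.141, -0.007, -1.379]
ft_force: [0.9, -0.2, -0.1]
width: 85.1
t: 9.8
tool_pos: [490.8, 65.0, 330.5]
eef_rot: [-3.136, -0.002, -1.226]
ft_force: [0.2, -0.7, -0.6]
width: 84.9
t 9.8 pos [490.8  65.  330.5] rot [-3.136e+00 -2.000e-03 -1.226e+00] F [ 0.2 -0.7 -0.6] w 84.9 qd 0.016
shift mm [ 6.6 -0.7 50.5] turn [-0.006 -0.003 -0.026]
```

View pics/s8c.png

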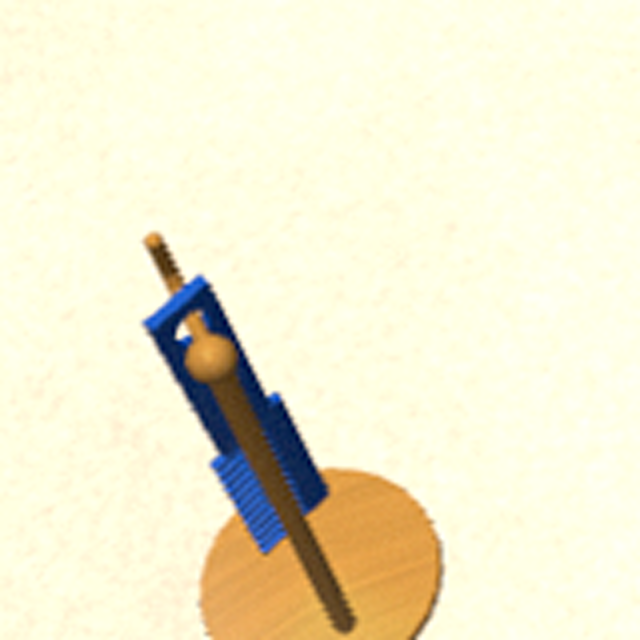

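```bash
python3 -m handwheel '0.0066 -0.0007 0.02 -0.006 -0.003 -0.026 0.085; 0 0 0.03 0 0 0 0.085; 0 0 0.02 0 0 0 0.085; 0 0 0 0 0 0 0.085;0 0 0 0 0 0 0.085';python3 -c "
from h import *
go((494,59,250),-1.2)
i,p,d=snap('wrist','w9'); cv2.imwrite('pics/w9b.png',np.clip(p[:,:,::-1]*1.7,0,255).astype(np.uint8))
i,p,d=snap('scene','s9'); crop(p,325,220,60,70,8,'pics/s9c.png')"
```

```text
t: 10.27
tool_pos: [494.4, 49.3, 259.5]
eef_rot: [3.141, -0.006, -1.209]
ft_force: [0.4, -0.2, 0.1]
width: 85.3
t 10.27 pos [494.4  49.3 259.5] rot [ 3.141 -0.006 -1.209] F [ 0.4 -0.2  0.1] w 85.3 qd 0.027
shift mm [-9.3 -3.1  9.4] turn [ 0.    -0.006 -0.009]
```

View pics/w9b.png

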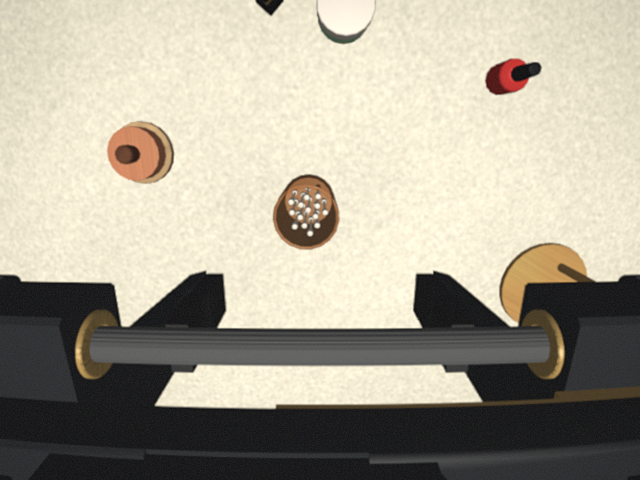

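View pics/s9c.png

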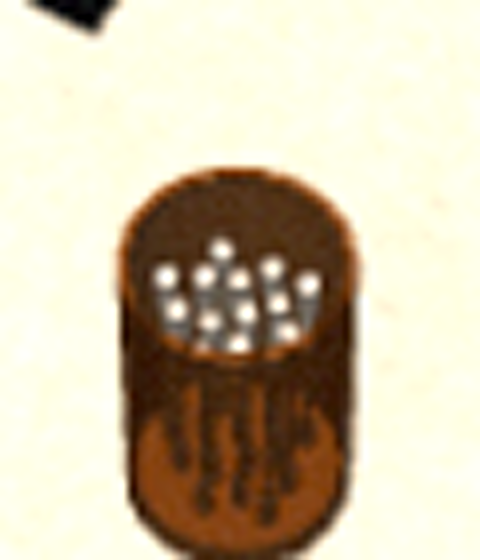

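Run:
```python
from h import *
p=load("w9")[1]; crop(p,306,212,80,90,6,"pics/w9j.png"); crop(p,140,152,80,80,7,"pics/w9l.png")
```

```text
(no output)
```

View pics/w9j.png

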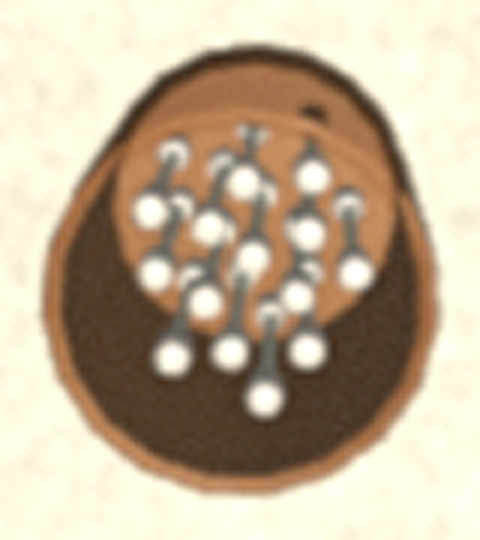

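View pics/w9l.png

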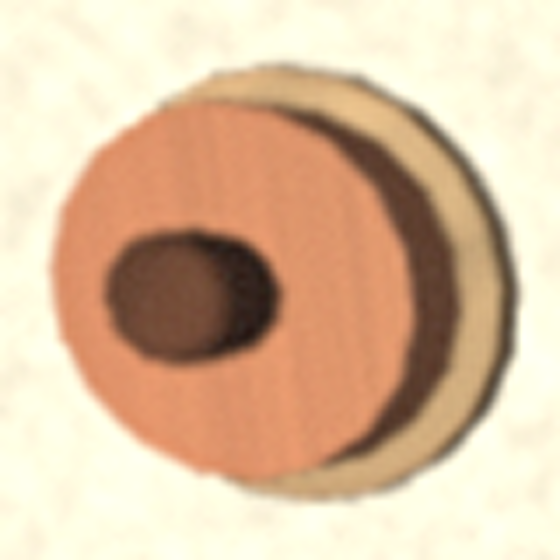

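```bash
cat >> h.py <<'E'
from scipy.optimize import least_squares
def fitc(i,pts,z,r=None):
    P=np.array([at_z(i,u,v,z)[:2] for u,v in pts])
    if r is None:
        f=lambda x:np.hypot(*(P-x[:2]).T)-x[2]; x0=[*P.mean(0),30]
    else:
        f=lambda x:np.hypot(*(P-x[:2]).T)-r; x0=P.mean(0)
    s=least_squares(f,x0); return s.x.round(2),s.fun.round(1)
E
python3 - <<'E'
from h import *
np.set_printoptions(precision=2,suppress=True)
w=load("w9")[0]; s=load("s9")[0]
J=[(266+u/6,167+v/6) for u,v in((42,310),(438,300),(245,494),(100,430),(390,425),(60,220),(420,220))]
print("jar",fitc(w,J,92),fitc(w,J,92,29))
C=[(100+u/7,112+v/7) for u,v in((53,268),(413,310),(265,478),(210,100),(100,160))]
print("cap",fitc(w,C,41),fitc(w,C,41,26.5))
D=[(100+u/7,112+v/7) for u,v in((280,65),(505,290),(320,500),(450,440),(450,135))]
print("disc",fitc(w,D,23),fitc(w,D,23,32))
print("knob",at_z(w,100+165/7,112+298/7,60))
S=[(295+u/8,185+v/8) for u,v in((118,262),(358,262),(238,165),(238,360))]
print("jar scene",fitc(s,S,92))
E
```

```text
jar (array([491.14,  58.47,  28.28]), array([ 0.2,  0. ,  0.3, -0.4, -0.1, -0. ,  0. ])) (array([491.6 ,  58.65]), array([-0.5, -0.7,  0.1, -0.8, -0.5, -1. , -0.9]))
cap (array([480.44, 236.6 ,  25.86]), array([ 0.3, -0.1,  0. ,  0.4, -0.6])) (array([480.33, 236.44]), array([-0.2, -0.9, -0.8, -0.1, -1.1]))
disc (array([481.32, 236.16,  31.45]), array([-0.5, -0.4,  0.4, -0.5,  0.9])) (array([481.1, 236.8]), array([-1.1, -0.3, -0.1, -0.5,  0.9]))
knob [480.86 236.4   60.  ]
jar scene (array([493.21,  59.13,  28.27]), array([-0.1, -0.1,  0.1,  0.1]))
```

```bash
python3 -m handwheel '-0.03 -0.009 0.01 0 0 0 0.088; -0.035 -0.01 0.02 0 0 0 0.088; -0.035 -0.01 0.02 0 0 0 0.088; -0.035 -0.01 0.02 0 0 0 0.088; -0.025 -0.007 0.02 0 0 0 0.088; -0.01 -0.003 0 0 0 0 0.088; 0 0 0 0 0 0 0.088';python3 -c "
from h import *
go((480.9,236.5,120),-1.2)"
```

```text
t: 10.95
tool_pos: [492.4, 229.1, 176.0]
eef_rot: [-3.117, -0.009, -1.225]
ft_force: [0.1, -0.1, -0.1]
width: 88.1
t 10.95 pos [492.4 229.1 176. ] rot [-3.117 -0.009 -1.225] F [ 0.1 -0.1 -0.1] w 88.1 qd 0.01
shift mm [-11.4   9.7  55.7] turn [-0.024 -0.009 -0.025]
```

```bash
python3 -m handwheel '-0.011 0.0095 0.005 -0.024 -0.009 -0.025 0.088; 0 0 0.02 0 0 0 0.088; 0 0 0.02 0 0 0 0.088; 0 0 0 0 0 0 0.088;0 0 0 0 0 0 0.088';python3 -c "
from h import *
go((480.9,236.5,17),-1.2)
i,p,d=snap('wrist','w10'); crop(p,320,240,360,300,2,'pics/w10.png')"
```

```text
t: 11.37
tool_pos: [482.9, 231.1, 136.7]
eef_rot: [-3.137, -0.002, -1.204]
ft_force: [-0.1, 0.3, 0.1]
width: 88.0
t 11.37 pos [482.9 231.1 136.7] rot [-3.137e+00 -2.000e-03 -1.204e+00] F [-0.1  0.3  0.1] w 88.0 qd 0.027
shift mm [ -6.    0.5 119.7] turn [-0.005 -0.002 -0.004]
```

View pics/w10.png

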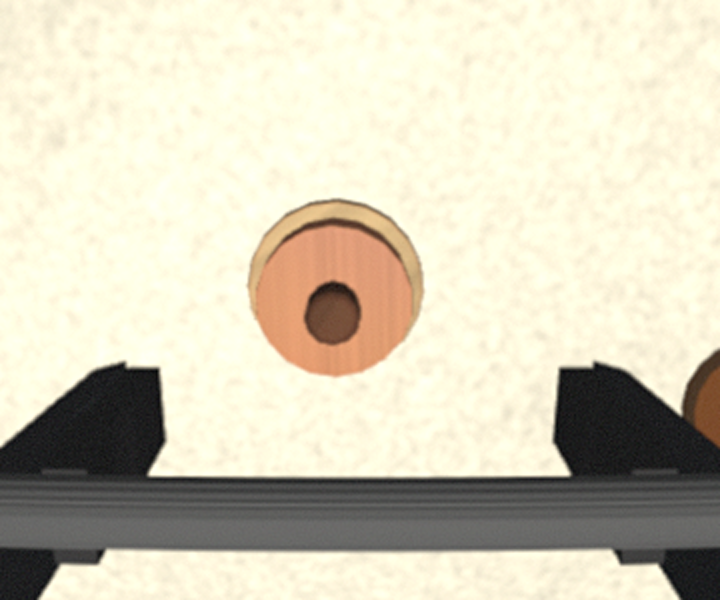

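Run:
```python
from h import *
w=load("w10")[0]
f=lambda L:[(140+u/2,90+v/2) for u,v in L]
print(fitc(w,f([(255,300),(415,300),(335,376),(335,223)]),41),fitc(w,f([(335,199),(249,285),(423,285)]),23,32),at_z(w,140+333/2,90+316/2,60))
```

```text
(array([481.2 , 237.95,  26.5 ]), array([ 0.1,  0.1, -0.1, -0.1])) (array([480.81, 238.  ]), array([ 0.1, -1. , -1. ])) [482.03972102 238.28050673  60.        ]
```

```bash
python3 -m handwheel '-0.007 0 0.005 -0.005 -0.002 -0.004 0.088; 0 0 0.015 0 0 0 0.088; 0 0 0.015 0 0 0 0.088; 0 0 0.01 0 0 0 0.088;0 0 0 0 0 0 0.088';python3 -c "
from h import *
go((481.2,237.5,17),-1.2)"
```

```text
t: 11.83
tool_pos: [484.2, 237.8, 96.0]
eef_rot: [-3.133, 0.002, -1.204]
ft_force: [-0.9, 0.5, -0.1]
width: 88.0
t 11.83 pos [484.2 237.8  96. ] rot [-3.133e+00  2.000e-03 -1.204e+00] F [-0.9  0.5 -0.1] w 88.0 qd 0.028
shift mm [-0.6  3.6 79. ] turn [-0.009  0.002 -0.004]
```

```bash
python3 -m handwheel '-0.0006 0.0036 0.01 -0.009 0.002 -0.004 0.088; 0 0 0.012 0 0 0 0.088; 0 0 0.012 0 0 0 0.088; 0 0 0.01 0 0 0 0.088;0 0 0 0 0 0 0.088';python3 -c "
from h import *
go((481.2,237.5,17),-1.2)"
```

```text
t: 12.25
tool_pos: [481.5, 238.4, 51.6]
eef_rot: [-3.139, 0.001, -1.199]
ft_force: [-0.3, -0.3, 0.2]
width: 87.8
t 12.25 pos [481.5 238.4  51.6] rot [-3.139e+00  1.000e-03 -1.199e+00] F [-0.3 -0.3  0.2] w 87.8 qd 0.02
shift mm [ 0.8  0.7 34.6] turn [-0.002  0.001  0.001]
```

```bash
python3 -m handwheel '0.0006 0.0006 0.009 -0.002 0 0 0.088; 0 0 0.008 0 0 0 0.088; 0 0 0.007 0 0 0 0.088; 0 0 0.003 0 0 0 0.088;0 0 0 0 0 0 0.088';python3 -c "
from h import *
go((481.2,237.5,17),-1.2)
i,p,d=snap('wrist','w11'); crop(p,320,280,360,300,2,'pics/w11.png')"
```

```text
t: 12.67
tool_pos: [481.6, 238.0, 22.6]
eef_rot: [-3.14, 0.001, -1.199]
ft_force: [0.2, 0.3, 0.8]
width: 88.2
t 12.67 pos [481.6 238.   22.6] rot [-3.140e+00  1.000e-03 -1.199e+00] F [0.2 0.3 0.8] w 88.2 qd 0.006
shift mm [0.4 0.6 5.6] turn [-0.001  0.001  0.001]
```

View pics/w11.png

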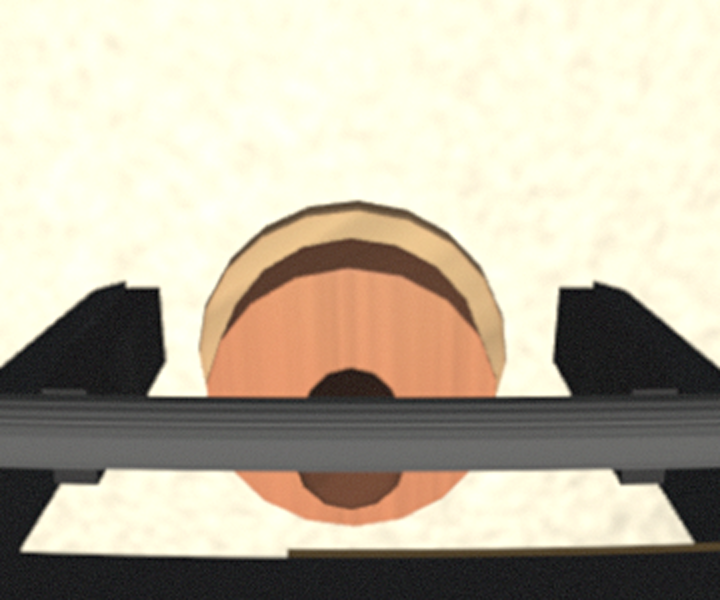

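```bash
python3 - <<'E'
from h import *
w=load("w11")[0]
f=lambda L:[(140+u/2,130+v/2) for u,v in L]
print(fitc(w,f([(357,205),(201,335),(505,345),(237,263),(470,262)]),23,32))
E
python3 -m handwheel '0 0 0.003 0 0 0 0.088; 0 0 0.001 0 0 0 0.088; 0 0 0 0 0 0 0.088';python3 -c "
from h import *
go((481.2,237.5,17),-1.2)"
```

```text
(array([480.05, 237.94]), array([ 1.2, -0.8, -1.1, -0.8, -0.5]))
t: 12.97
tool_pos: [482.0, 238.2, 19.0]
eef_rot: [-3.139, 0.001, -1.199]
ft_force: [0.2, 0.2, 0.0]
width: 87.9
t 12.97 pos [482.  238.2  19. ] rot [-3.139e+00  1.000e-03 -1.199e+00] F [0.2 0.2 0. ] w 87.9 qd 0.003
shift mm [0.4 1.  2. ] turn [-0.002  0.001  0.001]
```

```bash
python3 -m handwheel '0 0.001 0.0015 0 0 0 0.088; 0 0 0 0 0 0 0.075; 0 0 0 0 0 0 0.065; 0 0 0 0 0 0 0.06; 0 0 0 0 0 0 0.055; 0 0 0 0 0 0 0.055; 0 0 0 0 0 0 0.055' 30;python3 -c "
from h import *
go((481.2,237.5,17),-1.2)"
```

```text
t: 13.55
tool_pos: [481.4, 238.2, 18.1]
eef_rot: [-3.138, 0.002, -1.199]
ft_force: [0.2, 0.1, -1.6]
width: 63.3
t 13.55 pos [481.4 238.2  18.1] rot [-3.138e+00  2.000e-03 -1.199e+00] F [ 0.2  0.1 -1.6] w 63.3 qd 0.003
shift mm [0.6 0.4 1.1] turn [-0.004  0.002  0.001]
```

```bash
python3 -m handwheel '0 0 -0.005 0 0 0 0.055; 0 0 -0.012 0 0 0 0.055; 0 0 -0.025 0 0 0 0.055; 0 0 -0.03 0 0 0 0.055; 0 0 -0.03 0 0 0 0.055; 0 0 -0.025 0 0 0 0.055; 0 0 -0.01 0 0 0 0.055;0 0 0 0 0 0 0.055';python3 -c "
from h import *
go((491.3,58.5,150),-1.2)
i,p,d=snap('wrist','w12'); crop(p,320,280,360,300,2,'pics/w12.png')
i,p,d=snap('scene','s12'); crop(p,370,190,160,120,5,'pics/s12.png')"
```

```text
t: 14.22
tool_pos: [479.3, 236.4, 165.0]
eef_rot: [-3.141, -0.0, -1.198]
ft_force: [-0.2, 0.9, -2.6]
width: 63.6
t 14.22 pos [479.3 236.4 165. ] rot [-3.141 -0.    -1.198] F [-0.2  0.9 -2.6] w 63.6 qd 0.032
shift mm [170.1  53.6  15. ] turn [-0.    -0.     0.002]
```

View pics/w12.png

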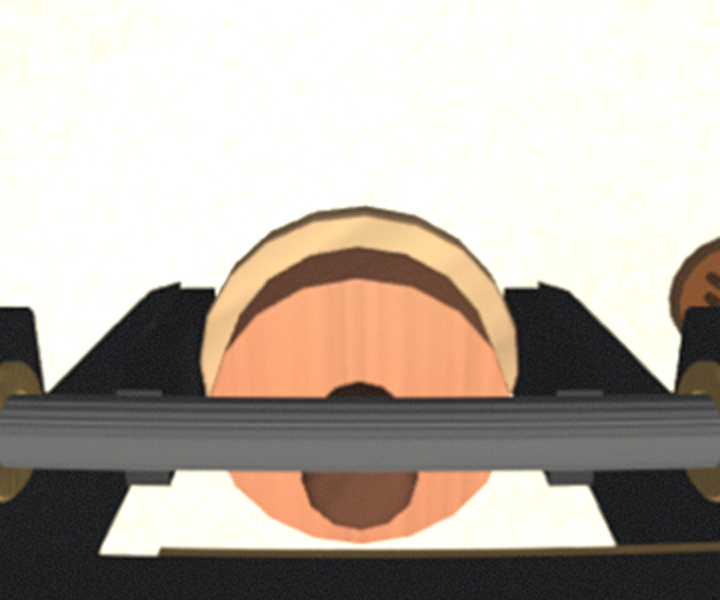

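View pics/s12.png

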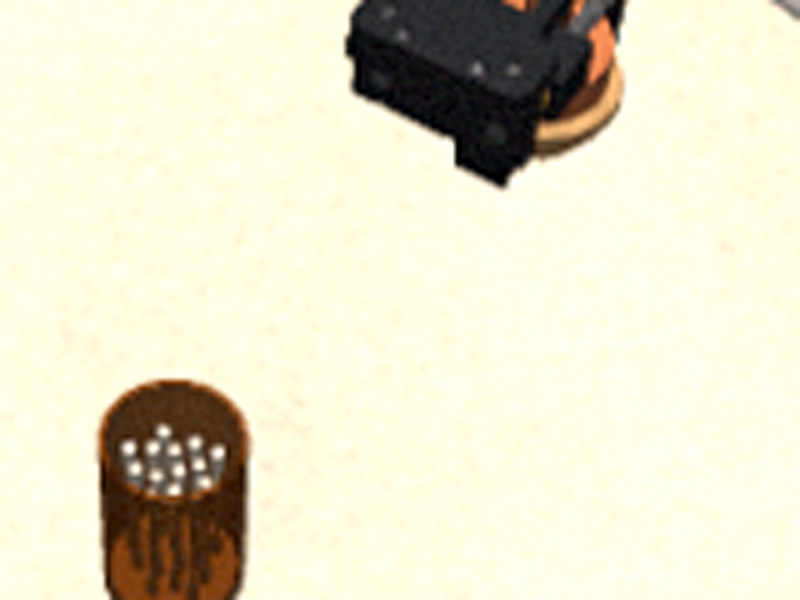

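Run:
```python
from h import *
w=load("w12")[0]; p,R,s=tool(); p=np.array([479.3,236.4,165.0])
f=lambda L:[(140+u/2,130+v/2) for u,v in L]
a=fitc(w,f([(362,211),(201,360),(517,362),(247,262),(478,262)]),170); b=fitc(w,f([(362,211),(201,360),(517,362),(247,262),(478,262)]),170,32)
print(a,b)
for x in(a,b): print(R.inv().apply(np.array([*x[0][:2],170])-p).round(2))
```

```text
(array([480.05, 235.68,  30.88]), array([ 0.5,  0.3, -0.1, -0.7, -0.1])) (array([478.72, 235.17]), array([ 0.8, -0.7, -1.1, -0.8, -0.2]))
[ 0.95 -0.42 -5.  ]
[ 0.94  1.   -5.  ]
```

```bash
python3 -m handwheel '0.015 0.005 0 0 0 0 0.055; 0.025 0.008 0 0 0 0 0.055; 0.03 0.0095 0 0 0 0 0.055; 0.03 0.0095 0 0 0 0 0.055; 0.028 0.009 0 0 0 0 0.055; 0.02 0.006 0 0 0 0 0.055; 0.01 0.003 0 0 0 0 0.055; 0 0 0 0 0 0 0.055';python3 -c "
from h import *
go((491.4,59.1,150),-1.2)"
```

```text
t: 14.98
tool_pos: [483.3, 64.3, 153.9]
eef_rot: [3.121, 0.003, -1.191]
ft_force: [-0.9, 0.3, -1.3]
width: 63.4
t 14.98 pos [483.3  64.3 153.9] rot [ 3.121e+00  3.000e-03 -1.191e+00] F [-0.9  0.3 -1.3] w 63.4 qd 0.021
shift mm [ 7.9 -5.7  3.8] turn [0.021 0.003 0.009]
```

```bash
python3 -m handwheel '0.0075 -0.0055 0 0.02 0.003 0.009 0.055; 0 0 0 0 0 0 0.055; 0 0 0 0 0 0 0.055';python3 -c "
from h import *
go((491.4,59.1,150),-1.2)"
```

```text
t: 15.23
tool_pos: [490.4, 60.1, 151.6]
eef_rot: [3.139, 0.002, -1.201]
ft_force: [-0.3, 0.8, -1.3]
width: 63.3
t 15.23 pos [490.4  60.1 151.6] rot [ 3.139e+00  2.000e-03 -1.201e+00] F [-0.3  0.8 -1.3] w 63.3 qd 0.017
shift mm [ 1.2 -0.6  1.6] turn [ 0.002  0.002 -0.001]
```

Now lower to about 15 mm above the rim and compare lid and jar in the images.

```bash
python3 -m handwheel '0.0012 -0.0005 0.008 0.002 0.002 0 0.055; 0 0 0.008 0 0 0 0.055; 0 0 0.005 0 0 0 0.055; 0 0 0 0 0 0 0.055; 0 0 0 0 0 0 0.055';python3 -c "
from h import *
go((491.4,59.1,115),-1.2)
i,p,d=snap('wrist','w13'); crop(p,320,280,360,300,2,'pics/w13.png')
i,p,d=snap('scene','s13'); crop(p,325,215,80,70,9,'pics/s13.png')
i,p,d=snap('top','t13'); crop(p,285,300,80,70,9,'pics/t13.png')"
```

```text
t: 15.65
tool_pos: [491.1, 63.9, 127.7]
eef_rot: [-3.141, 0.002, -1.193]
ft_force: [0.1, 0.0, -1.2]
width: 63.2
t 15.65 pos [491.1  63.9 127.7] rot [-3.141e+00  2.000e-03 -1.193e+00] F [ 0.1  0.  -1.2] w 63.2 qd 0.02
shift mm [ 4.6  1.5 12.7] turn [-0.     0.002  0.007]
```

View pics/w13.png

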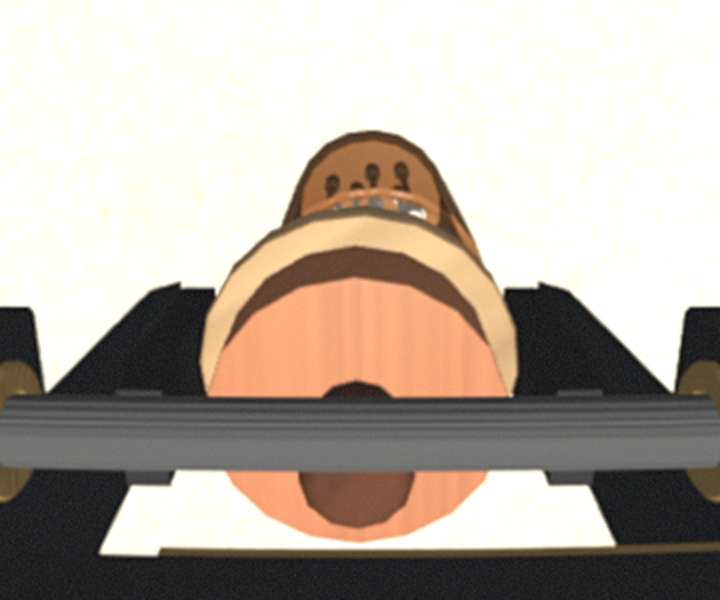

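View pics/s13.png

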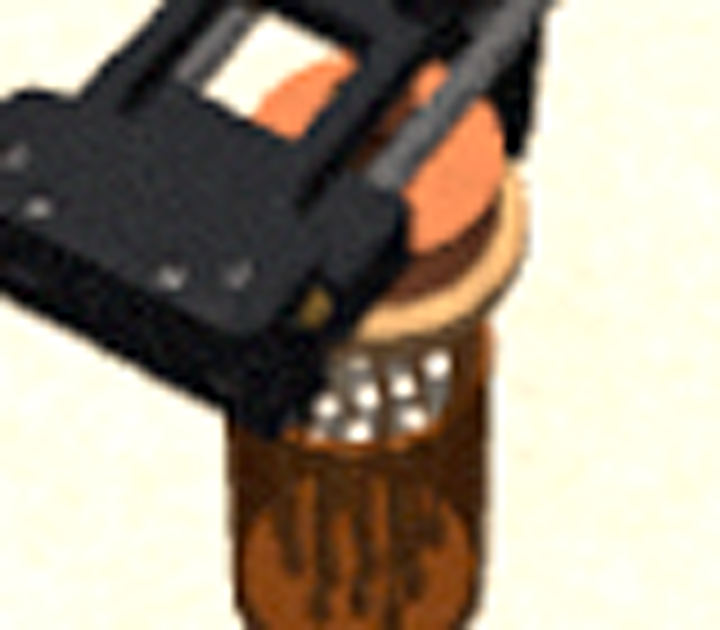

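View pics/t13.png

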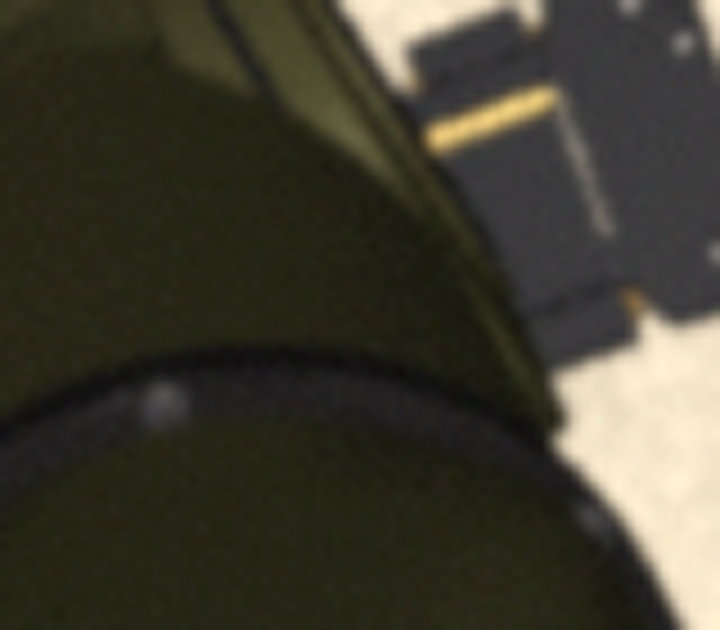

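```bash
python3 -m handwheel '0.0046 0.0015 0.0 0 0.002 0.007 0.055; 0 0 0 0 0 0 0.055; 0 0 0 0 0 0 0.055';python3 -c "
from h import *
go((491.4,59.1,115),-1.2)
i,p,d=snap('scene','s14'); p=p.copy(); P0=sense()['tool_pos']; z0=P0[2]-18.1
i2,_,_=load('s9')
q=np.clip(p[180:250,285:365,::-1]*1.8,0,255).astype(np.uint8); q=cv2.resize(q,None,fx=9,fy=9,interpolation=cv2.INTER_CUBIC)
a=np.linspace(0,2*np.pi,200)
def dr(c,r,z,col):
    u=(proj(i,np.stack([c[0]+r*np.cos(a),c[1]+r*np.sin(a),0*a+z],1))-[285,180])*9
    cv2.polylines(q,[u.round().astype(int)],True,col,1)
dr((493.2,59.1),28.3,92,(0,255,0))
for dx in (2,):
  dr((P0[0]+dx,P0[1]),32,z0+14,(255,0,0)); dr((P0[0]+dx,P0[1]),32,z0+23,(0,0,255))
cv2.imwrite('pics/s14.png',q)
i,p,d=snap('wrist','w14'); crop(p,320,250,240,200,3,'pics/w14.png')"
```

```text
t: 16.05
tool_pos: [492.2, 58.2, 128.9]
eef_rot: [-3.139, -0.001, -1.202]
ft_force: [0.1, 0.7, -1.5]
width: 63.4
t 16.05 pos [492.2  58.2 128.9] rot [-3.139e+00 -1.000e-03 -1.202e+00] F [ 0.1  0.7 -1.5] w 63.4 qd 0.015
shift mm [-1.2  0.4 13.9] turn [-0.003 -0.001 -0.002]
```

View pics/s14.png

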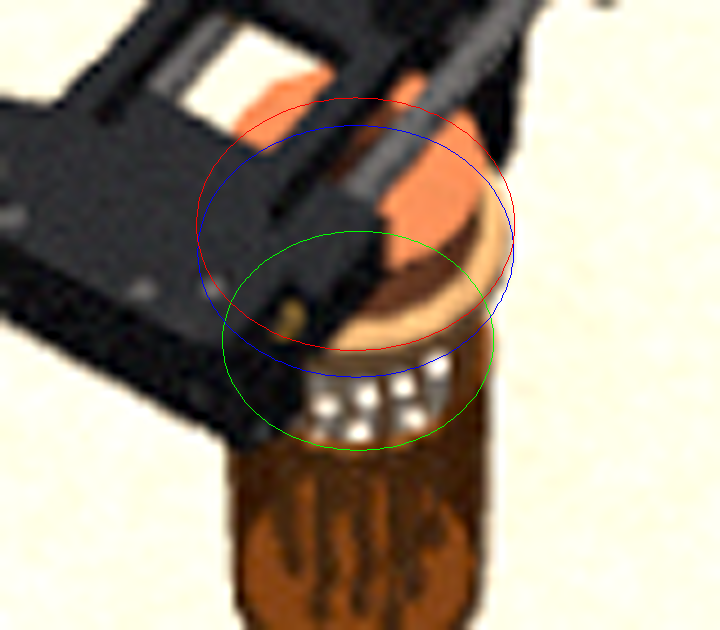

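View pics/w14.png

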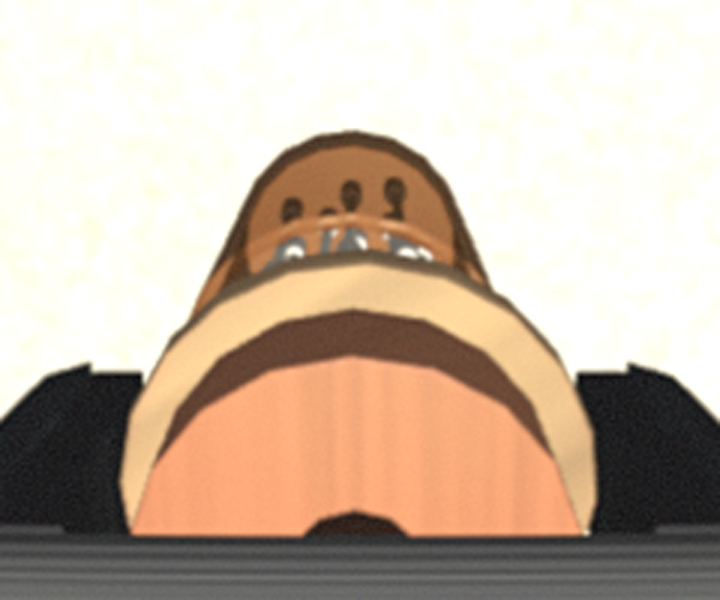

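Run:
```python
from h import *
w=load("w14")[0]; p,R,s=tool(); p=np.array([492.2,58.2,128.9]); z0=p[2]-18.1
px=lambda u,v:(200+u/3,150+v/3)
for n,a,z,r in(("base",px(352,132),0,29),("rimfront-inner",px(350,218),92,26),("disctop",px(357,266),z0+23,32),("discbot",px(357,253),z0+14,32),("captop",px(353,356),z0+41,26.5)):
    P=at_z(w,*a,z); c=R.inv().apply(P-p); c[1]+=r; print(n,P.round(1),"centre rel tool",c.round(2))
```

```text
base [517.   68.2   0. ] centre rel tool [ -0.5    2.54 128.96]
rimfront-inner [517.   68.1  92. ] centre rel tool [-0.34 -0.6  36.96]
disctop [520.9  68.4 133.8] centre rel tool [ 0.82  1.55 -4.83]
discbot [520.2  68.1 124.8] centre rel tool [0.81 2.34 4.16]
captop [516.1  67.  151.8] centre rel tool [  0.4    1.   -22.84]
```

```bash
python3 -m handwheel '-0.0013 0.0003 0.004 -0.003 -0.001 -0.002 0.055; 0 0 0.004 0 0 0 0.055; 0 0 0.003 0 0 0 0.055;0 0 0 0 0 0 0.055';python3 -c "
from h import *
go((491.4,59.3,96),-1.2)"
```

```text
t: 16.48
tool_pos: [491.6, 59.4, 117.0]
eef_rot: [3.141, 0.0, -1.2]
ft_force: [-0.3, 0.3, -2.5]
width: 63.2
t 16.48 pos [491.6  59.4 117. ] rot [ 3.141  0.    -1.2  ] F [-0.3  0.3 -2.5] w 63.2 qd 0.002
shift mm [-0.   0.2 21. ] turn [ 0.  0. -0.]
```

```bash
python3 -m handwheel '0 0 0.003 0 0 0 0.055; 0 0 0.001 0 0 0 0.055; 0 0 0 0 0 0 0.055';python3 -c "
from h import *
go((491.4,59.3,96),-1.2)
i,p,d=snap('wrist','w15'); crop(p,320,235,180,100,4.4,'pics/w15.png')
i,p,d=snap('scene','s15'); crop(p,325,220,70,60,10,'pics/s15.png')"
```

```text
t: 16.73
tool_pos: [491.3, 59.5, 112.1]
eef_rot: [3.14, 0.0, -1.2]
ft_force: [-0.6, 0.6, -2.0]
width: 63.4
t 16.73 pos [491.3  59.5 112.1] rot [ 3.14  0.   -1.2 ] F [-0.6  0.6 -2. ] w 63.4 qd 0.006
shift mm [ 0.2 -0.1 16.1] turn [0.001 0.    0.   ]
```

View pics/w15.png

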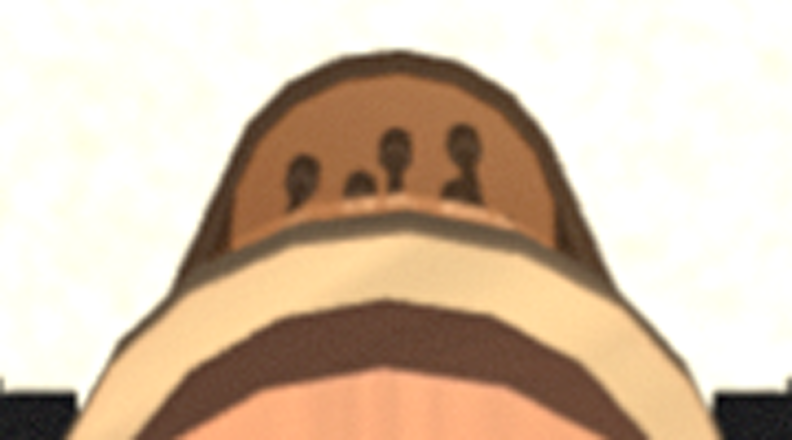

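View pics/s15.png

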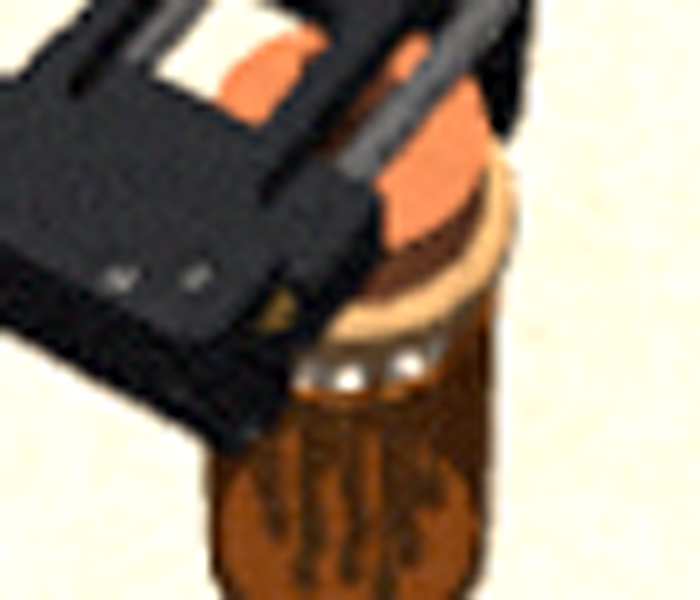

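Run:
```python
from h import *
w=load("w15")[0]; p,R,s=tool(); p=np.array([491.3,59.5,112.1]); z0=p[2]-18.1
px=lambda u,v:(230+u/4.4,185+v/4.4)
for n,a,z,r in(("base",px(397,50),0,29),("rim outer",px(397,197),92,29),("rim inner",px(397,208),92,26),("disctop",px(395,234),z0+23,32),("discbot",px(395,211),z0+14,32),("captop",px(390,367),z0+41,26.5)):
    P=at_z(w,*a,z); c=R.inv().apply(P-p); c[1]+=r; print(n,P.round(1),"centre rel tool",c.round(2))
```

```text
base [517.3  68.3   0. ] centre rel tool [  1.31   1.47 112.08]
rim outer [517.4  68.5  92. ] centre rel tool [ 1.08  1.45 20.08]
rim inner [516.3  68.1  92. ] centre rel tool [ 1.09 -0.42 20.08]
disctop [520.3  69.9 117. ] centre rel tool [ 0.85  1.18 -4.93]
discbot [519.9  69.7 108. ] centre rel tool [0.86 1.6  4.07]
captop [515.5  68.4 135. ] centre rel tool [  0.47   0.72 -22.92]
```

```bash
python3 -m handwheel '0 0 0.003 0 0 0 0.055; 0 0 0.002 0 0 0 0.055; 0 0 0 0 0 0 0.055';python3 -c "
from h import *
go((491.4,59.3,96),-1.2)"; python3 -m handwheel '0 0 0.003 0 0 0 0.055; 0 0 0.002 0 0 0 0.055; 0 0 0 0 0 0 0.055';python3 -c "
from h import *
go((491.4,59.3,96),-1.2)"
```

```text
t: 17.08
tool_pos: [491.6, 59.5, 107.1]
eef_rot: [3.142, 0.0, -1.2]
ft_force: [0.0, 0.6, -1.6]
width: 63.2
t 17.08 pos [491.6  59.5 107.1] rot [ 3.142  0.    -1.2  ] F [ 0.   0.6 -1.6] w 63.2 qd 0.001
shift mm [ 0.1  0.3 11.1] turn [0. 0. 0.]
t: 17.33
tool_pos: [491.7, 59.5, 101.6]
eef_rot: [-3.141, 0.0, -1.2]
ft_force: [-0.3, -0.7, -2.0]
width: 63.5
t 17.33 pos [491.7  59.5 101.6] rot [-3.141  0.    -1.2  ] F [-0.3 -0.7 -2. ] w 63.5 qd 0.003
shift mm [0.1 0.4 5.6] turn [-0.  0.  0.]
```

Plug is in with no side force; go on home.

```bash
python3 -m handwheel '0 0 0.002 0 0 0 0.055; 0 0 0.001 0 0 0 0.055; 0 0 0 0 0 0 0.055';python3 -c "
from h import *
go((491.4,59.3,96),-1.2)"; python3 -m handwheel '0 0 0.0015 0 0 0 0.055; 0 0 0.0005 0 0 0 0.055; 0 0 0 0 0 0 0.055';python3 -c "
from h import *
go((491.4,59.3,96),-1.2)"
```

```text
t: 17.58
tool_pos: [491.7, 59.5, 98.2]
eef_rot: [3.142, 0.0, -1.2]
ft_force: [0.6, 0.4, -1.7]
width: 63.5
t 17.58 pos [491.7  59.5  98.2] rot [ 3.142  0.    -1.2  ] F [ 0.6  0.4 -1.7] w 63.5 qd 0.002
shift mm [0.1 0.3 2.2] turn [0. 0. 0.]
t: 17.83
tool_pos: [491.8, 59.6, 96.0]
eef_rot: [-3.141, 0.0, -1.2]
ft_force: [-0.1, -0.1, 0.0]
width: 63.2
t 17.83 pos [491.8  59.6  96. ] rot [-3.141  0.    -1.2  ] F [-0.1 -0.1  0. ] w 63.2 qd 0.001
shift mm [0.1 0.4 0. ] turn [-0.  0.  0.]
```

```bash
python3 -m handwheel '0 0 0.001 0 0 0 0.055; 0 0 0 0 0 0 0.055';python3 -c "
from h import *
go((491.4,59.3,96),-1.2)
i,p,d=snap('wrist','w16'); crop(p,320,265,240,160,3,'pics/w16.png')
i,p,d=snap('scene','s16'); crop(p,325,220,70,60,10,'pics/s16.png')"
```

```text
t: 18.0
tool_pos: [491.8, 59.6, 96.2]
eef_rot: [-3.141, -0.0, -1.2]
ft_force: [-0.1, 1.0, -2.5]
width: 63.4
t 18.0 pos [491.8  59.6  96.2] rot [-3.141 -0.    -1.2  ] F [-0.1  1.  -2.5] w 63.4 qd 0.01
shift mm [0.1 0.5 0.2] turn [-0.001 -0.     0.   ]
```

View pics/s16.png

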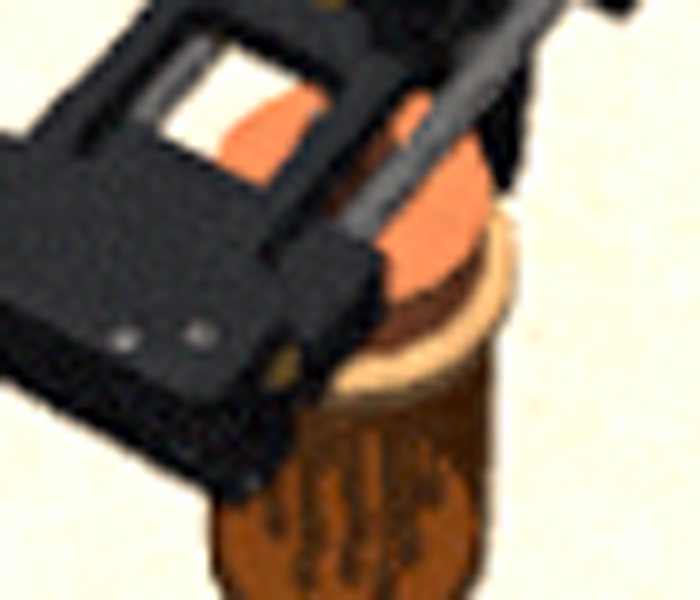

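```bash
python3 -m handwheel '0 0 0.002 0 0 0 0.055; 0 0 0.001 0 0 0 0.055; 0 0 0.001 0 0 0 0.055';python3 -c "
from h import *
go((491.4,59.3,96),-1.2)"; python3 -m handwheel '0 0 0 0 0 0 0.055; 0 0 0 0 0 0 0.055'
```

```text
t: 18.35
tool_pos: [492.1, 59.7, 95.9]
eef_rot: [-3.138, -0.002, -1.2]
ft_force: [-2.4, -0.4, 7.8]
width: 63.3
t 18.35 pos [492.1  59.7  95.9] rot [-3.138e+00 -2.000e-03 -1.200e+00] F [-2.4 -0.4  7.8] w 63.3 qd 0.016
shift mm [ 0.1  0.7 -0.1] turn [-0.004 -0.002  0.   ]
t: 18.52
tool_pos: [492.1, 59.7, 96.4]
eef_rot: [-3.137, -0.002, -1.2]
ft_force: [0.7, -0.9, -1.9]
width: 63.7
```

```bash
python3 -m handwheel '0 0 0 0 0 0 0.075; 0 0 0 0 0 0 0.082; 0 0 0 0 0 0 0.085; 0 0 0 0 0 0 0.085; 0 0 0 0 0 0 0.085'; python3 -m handwheel '0 0 -0.01 0 0 0 0.085; 0 0 -0.02 0 0 0 0.085; 0 0 -0.03 0 0 0 0.085; 0 0 -0.03 0 0 0 0.085; 0 0 -0.015 0 0 0 0.085; 0 0 0 0 0 0 0.085;0 0 0 0 0 0 0.085';python3 -c "
from h import *
go((491.4,59.3,137),-1.2)
i,p,d=snap('wrist','w17'); crop(p,320,240,300,240,2.5,'pics/w17.png')
i,p,d=snap('scene','s17'); crop(p,325,210,80,70,9,'pics/s17.png')"
```

```text
t: 18.93
tool_pos: [492.6, 59.7, 95.7]
eef_rot: [-3.137, -0.002, -1.2]
ft_force: [-0.2, -0.3, 0.7]
width: 85.3
t: 19.52
tool_pos: [491.2, 59.8, 203.5]
eef_rot: [-3.141, -0.001, -1.199]
ft_force: [0.4, 0.1, 0.0]
width: 84.9
t 19.52 pos [491.2  59.8 203.5] rot [-3.141e+00 -1.000e-03 -1.199e+00] F [0.4 0.1 0. ] w 84.9 qd 0.024
shift mm [ 0.5  0.  66.5] turn [-0.    -0.001  0.001]
```

View pics/w17.png

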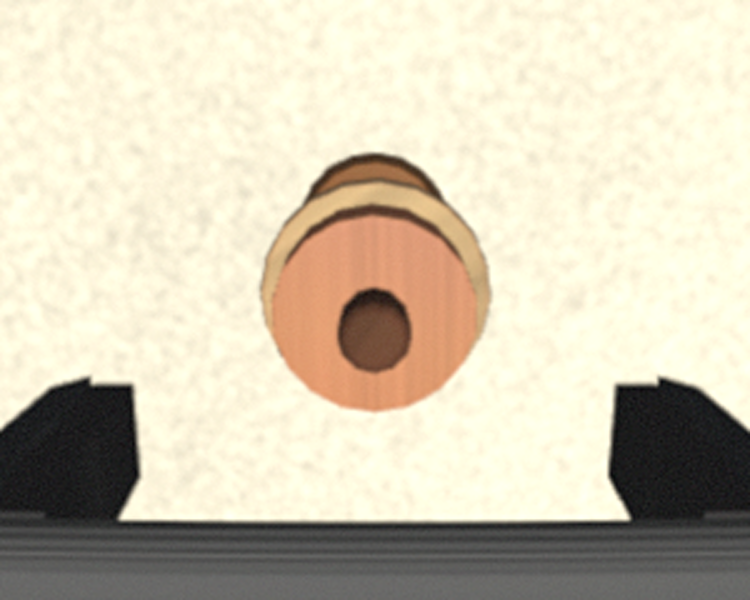

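View pics/s17.png

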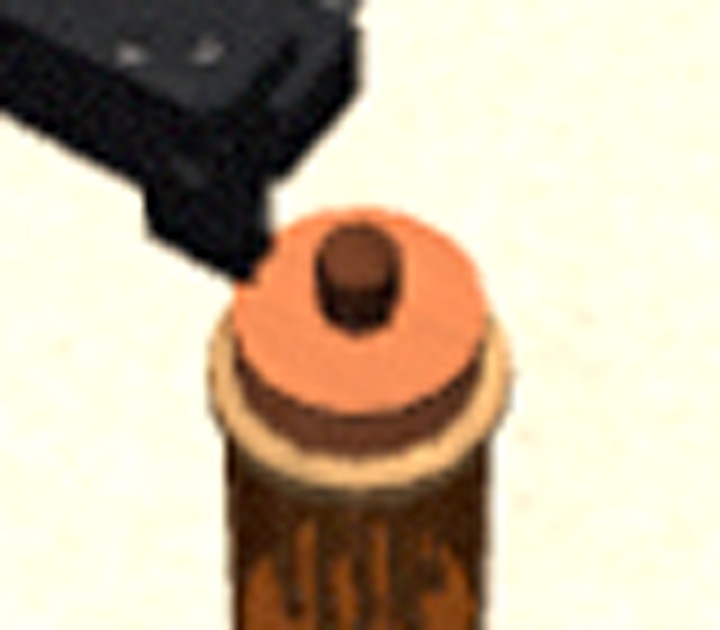

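```bash
python3 - <<'E'
from h import *
w=load("w17")[0]; p,R,s=tool()
P=at_z(w,320,252.4,138); print(P,R.inv().apply(P-p))
f=lambda L:[(170+u/2.5,120+v/2.5) for u,v in L]
c=fitc(w,f([(272,310),(480,310),(375,410),(375,216)]),119); print(c, R.inv().apply(np.array([*c[0][:2],119])-p))
E
python3 -m handwheel '0.0003 0 0.015 0 0 0 0.055; 0 0 0.012 0 0 0 0.05; 0 0 0.008 0 0 0 0.045; 0 0 0 0 0 0 0.045;0 0 0 0 0 0 0.045';python3 -c "
from h import *
go((491.4,59.3,136),-1.2)"
```

```text
[493.70952653  59.57540792 138.        ] [ 1.18852322 -2.90734174 64.48348753]
(array([491.79,  58.48,  26.05]), array([ 0.3,  0.3, -0.3, -0.4])) [ 1.49053206 -0.75231281 83.4874119 ]
t: 20.03
tool_pos: [488.0, 58.9, 161.2]
eef_rot: [3.131, 0.0, -1.198]
ft_force: [0.3, -0.3, 0.5]
width: 53.5
t 20.03 pos [488.   58.9 161.2] rot [ 3.131  0.    -1.198] F [ 0.3 -0.3  0.5] w 53.5 qd 0.03
shift mm [ 0.8 -3.6 25.2] turn [0.01  0.    0.002]
```

```bash
python3 -m handwheel '0.0006 -0.004 0.006 0.01 0 0 0.04; 0 0 0.006 0 0 0 0.035; 0 0 0.004 0 0 0 0.035; 0 0 0 0 0 0 0.035;0 0 0 0 0 0 0.035';python3 -c "
from h import *
go((491.8,59.3,136),-1.2)"
```

```text
t: 20.45
tool_pos: [492.4, 60.1, 143.4]
eef_rot: [-3.141, 0.0, -1.198]
ft_force: [-0.5, 0.3, 0.4]
width: 34.8
t 20.45 pos [492.4  60.1 143.4] rot [-3.141  0.    -1.198] F [-0.5  0.3  0.4] w 34.8 qd 0.008
shift mm [0.5 0.9 7.4] turn [-0.     0.     0.002]
```

```bash
python3 -m handwheel '0.0004 0.0005 0.004 0 0 0 0.035; 0 0 0.002 0 0 0 0.035; 0 0 0 0 0 0 0.035';python3 -c "
from h import *
go((491.8,59.3,136),-1.2)
i,p,d=snap('wrist','w18'); crop(p,320,290,240,180,3,'pics/w18.png')
i,p,d=snap('scene','s18'); crop(p,325,210,80,70,9,'pics/s18.png')"
```

```text
t: 20.7
tool_pos: [492.4, 59.5, 137.3]
eef_rot: [-3.14, 0.0, -1.198]
ft_force: [0.4, -0.2, -0.2]
width: 35.1
t 20.7 pos [492.4  59.5 137.3] rot [-3.14   0.    -1.198] F [ 0.4 -0.2 -0.2] w 35.1 qd 0.003
shift mm [-0.   0.7  1.3] turn [-0.002  0.     0.002]
```

View pics/w18.png

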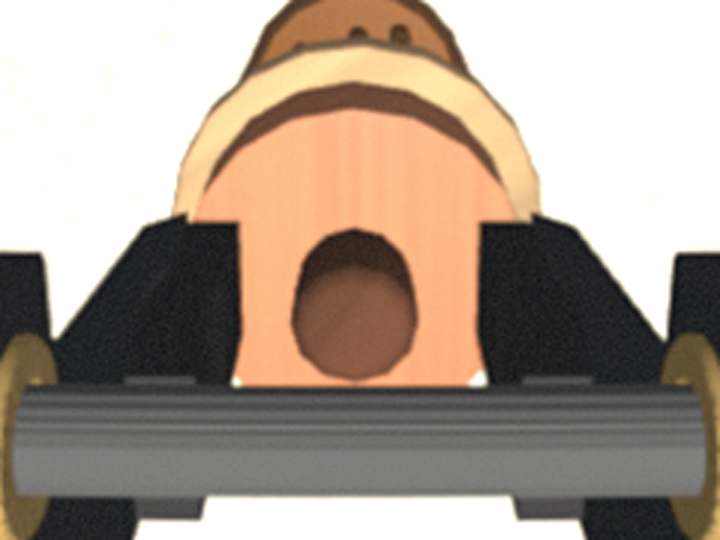

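View pics/s18.png

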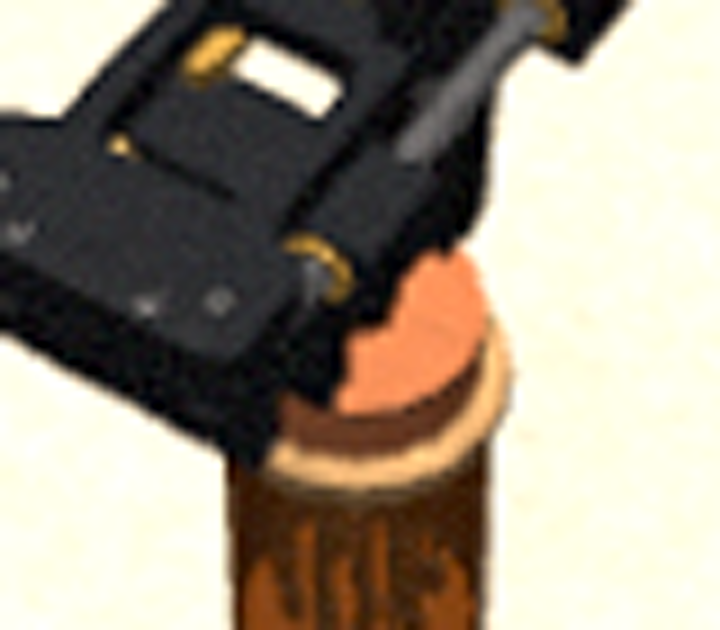

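Run:
```python
from h import *
w=load("w18")[0]; p,R,s=tool()
P=at_z(w,318.3,306,138); print(P,R.inv().apply(P-p))
```

```text
[493.66460473  59.71274195 138.        ] [ 0.24525858 -1.14354581 -0.4217434 ]
```

```bash
python3 -m handwheel '0.0001 -0.0005 0.001 -0.002 0 0 0.035; 0 0 0 0 0 0 0.025; 0 0 0 0 0 0 0.018; 0 0 0 0 0 0 0.012; 0 0 0 0 0 0 0.012; 0 0 0 0 0 0 0.012' 20;python3 -c "
from h import *
go((491.8,59.3,136),-1.2)"
```

```text
t: 21.3
tool_pos: [493.3, 59.7, 136.9]
eef_rot: [-3.141, -0.0, -1.198]
ft_force: [-0.3, -0.3, -1.4]
width: 17.3
t 21.3 pos [493.3  59.7 136.9] rot [-3.141 -0.    -1.198] F [-0.3 -0.3 -1.4] w 17.3 qd 0.001
shift mm [-0.2  1.6  0.9] turn [-0.    -0.     0.002]
```

```bash
python3 -m handwheel '0 0 -0.003 0 0 0 0.012; 0 0 -0.004 0 0 0 0.012; 0 0 -0.004 0 0 0 0.012; 0 0 -0.003 0 0 0 0.012; 0 0 0 0 0 0 0.012';python3 -c "
from h import *
go((492.5,59.3,220),-1.2)
i,p,d=snap('scene','s19'); crop(p,325,210,80,70,9,'pics/s19.png')"
```

```text
t: 21.72
tool_pos: [493.1, 59.6, 152.4]
eef_rot: [-3.142, -0.0, -1.198]
ft_force: [0.2, 0.7, -0.6]
width: 16.9
t 21.72 pos [493.1  59.6 152.4] rot [-3.142 -0.    -1.198] F [ 0.2  0.7 -0.6] w 16.9 qd 0.002
shift mm [  0.1   0.7 -67.6] turn [-0.    -0.     0.002]
```

View pics/s19.png

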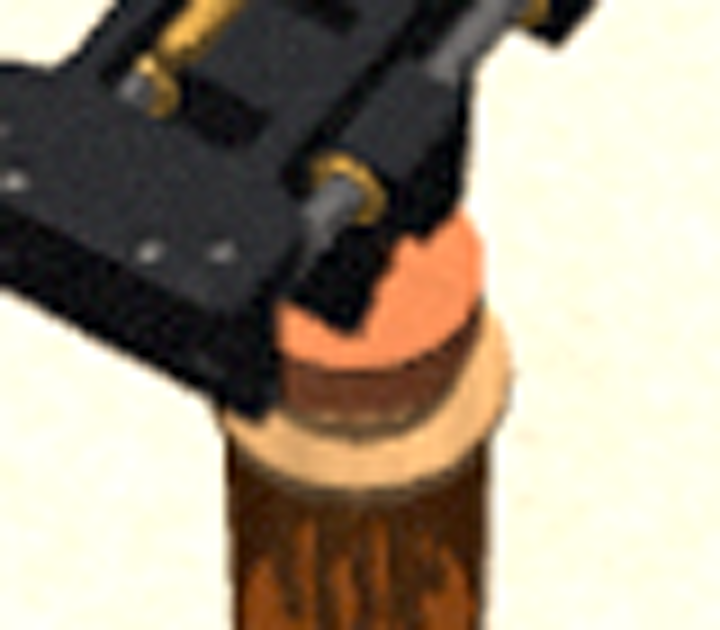

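```bash
python3 -m handwheel '0 0 -0.008 0 0 0 0.012; 0 0 -0.015 0 0 0 0.012; 0 0 -0.02 0 0 0 0.012; 0 0 -0.02 0 0 0 0.012; 0 0 -0.018 0 0 0 0.012; 0 0 -0.01 0 0 0 0.012; 0 0 0 0 0 0 0.012;0 0 0 0 0 0 0.012';python3 -c "
from h import *
go((492.5,59.3,250),-1.2)
i,p,d=snap('scene','s20'); crop(p,325,200,120,110,6,'pics/s20.png')
cv2.imwrite('pics/s20full.png',np.clip(p[:,:,::-1]*1.7,0,255).astype(np.uint8))
i,p,d=snap('wrist','w20'); crop(p,320,250,400,300,2,'pics/w20.png')"
```

```text
t: 22.43
tool_pos: [491.8, 59.5, 249.7]
eef_rot: [3.139, 0.0, -1.198]
ft_force: [-0.4, 0.6, -0.8]
width: 17.2
t 22.43 pos [491.8  59.5 249.7] rot [ 3.139  0.    -1.198] F [-0.4  0.6 -0.8] w 17.2 qd 0.024
shift mm [ 0.4 -0.6 -0.3] turn [0.002 0.    0.002]
```

View pics/s20.png

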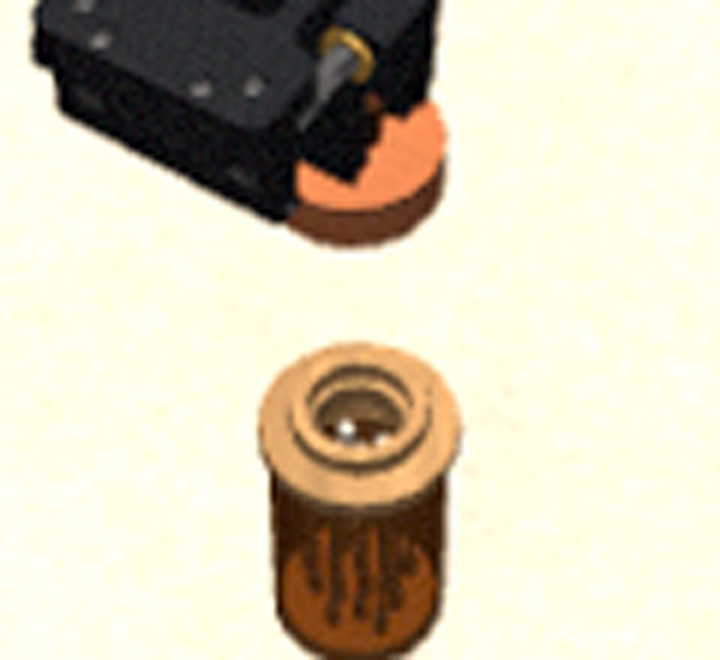

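View pics/s20full.png

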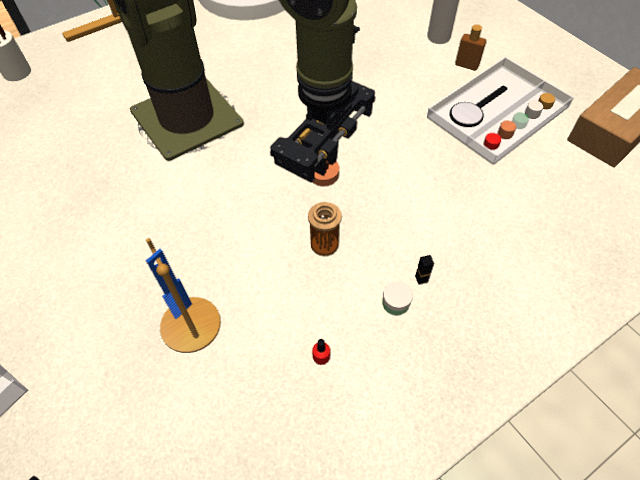

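View pics/w20.png

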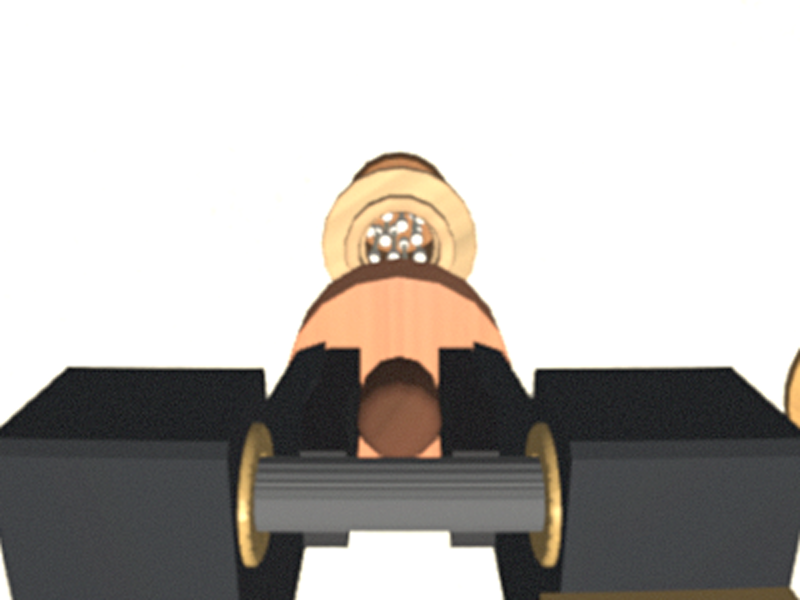

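```bash
python3 -m handwheel '0 0 0 0 0 0 0.012; 0 0 0 0 0 0 0.012; 0 0 0 0 0 0 0.012; 0 0 0 0 0 0 0.012';python3 -c "
from h import *
go((492.5,59.3,250),-1.2)
i,p,d=snap('top','t21'); crop(p,445,300,110,80,7,'pics/t21.png')
i,p,d=snap('scene','s21'); crop(p,170,270,100,100,6,'pics/s21.png')"
```

```text
t: 22.87
tool_pos: [489.7, 59.1, 246.3]
eef_rot: [3.132, 0.001, -1.197]
ft_force: [-0.2, 0.3, -1.0]
width: 16.9
t 22.87 pos [489.7  59.1 246.3] rot [ 3.132e+00  1.000e-03 -1.197e+00] F [-0.2  0.3 -1. ] w 16.9 qd 0.013
shift mm [ 0.8 -2.6 -3.7] turn [0.01  0.001 0.003]
```

View pics/t21.png

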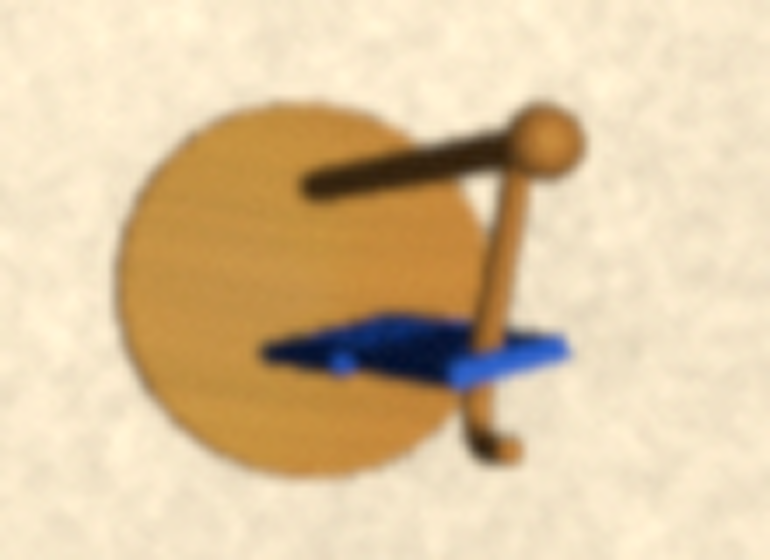

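View pics/s21.png

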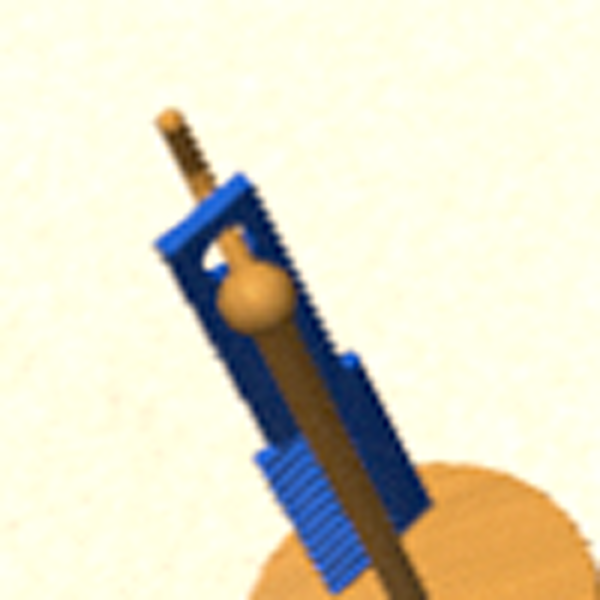

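Run:
```python
from h import *
t=load("t21")[0]; s=load("s21")[0]
for z in (205,210,215,220,225): print(z,at_z(t,462.9,312.4,z).round(1),at_z(s,154.2,255,z).round(1))
print("tip",at_z(t,390+510/7,260+450/7,232).round(1),at_z(s,120+172/6,220+117/6,232).round(1))
s_=load("s21"); c=cloud(s_[0],s_[2]); p=s_[1].astype(int)
b=(p[...,2]>p[...,0]+15)&(abs(c[...,1]+240)<60)&(c[...,2]>60)
P=c[b]; print(len(P),P[P[:,2]>205].mean(0),P[P[:,2]<120].mean(0),P[:,2].max(),P[:,2].min())
t_=load("t21"); c=cloud(t_[0],t_[2]); p=t_[1].astype(int)
b=(p[...,2]>p[...,0]+15)&(abs(c[...,1]+240)<60)&(c[...,2]>60)
P=c[b]; print(len(P)); 
for lo in range(60,230,20):
    q=P[(P[:,2]>lo)&(P[:,2]<lo+20)]; print(lo,len(q),q.mean(0).round(1) if len(q) else '')
```

```text
205 [ 471.9 -248.9  205. ] [ 467.2 -244.2  205. ]
210 [ 471.9 -247.5  210. ] [ 470.8 -244.5  210. ]
215 [ 471.9 -246.1  215. ] [ 474.5 -244.8  215. ]
220 [ 471.9 -244.8  220. ] [ 478.2 -245.   220. ]
225 [ 471.9 -243.4  225. ] [ 481.9 -245.3  225. ]
tip [ 453.2 -241.   232. ] [ 456.8 -240.5  232. ]
685 [ 492.49870417 -247.58190434  233.66089197] [ 480.80966356 -245.66096235   90.71879679] 893.4054351356614 60.37787682821022
220
60 13 [ 479.7 -238.5   73.9]
80 17 [ 478.6 -237.2   91.3]
100 15 [ 477.5 -234.8  108. ]
120 33 [ 476.7 -236.2  126.2]
140 22 [ 477.2 -238.5  149.7]
160 18 [ 475.6 -236.3  170.8]
180 23 [ 475.3 -239.   190.1]
200 79 [ 473.6 -243.7  213.9]
220 0
```

```bash
python3 -m handwheel '0 -0.001 -0.002 0.01 0 0 0.012; 0 0 0 0 0 0 0.012';python3 -c "
from h import *
go((492.5,59.3,250),-1.2)
print(sign_off())"
```

```text
t: 23.13
tool_pos: [490.8, 59.6, 248.2]
eef_rot: [-3.141, 0.002, -1.197]
ft_force: [-0.1, 0.2, -0.9]
width: 16.8
t 23.13 pos [490.8  59.6 248.2] rot [-3.141e+00  2.000e-03 -1.197e+00] F [-0.1  0.2 -0.9] w 16.8 qd 0.012
shift mm [ 0.9 -1.5 -1.8] turn [-0.001  0.002  0.003]
the job is handed in; nothing more can be done
None
```

I did the whole job in the order asked and handed it in at 23.1 s of the 70 s allowed; sign-off gave no verdict.

- **Comb:** It hangs by its hole on the brass hook, free of the gripper. In the last pictures it rests on the sloping arm about 10 mm to the post side of the hook's lowest point. It kept that position between the pictures at 9.8 s and 22.9 s.
- **Lids:** I seated the nested pair on the jar with no noticeable sideways force. At the seated height a light push gave about 8 N, and the pictures show the rim disc flat on the jar.
- **Cover:** I let go of the lids, gripped the knob and lifted the copper cover alone. It is still held, level to about 0.1°, and by my figures about 100 mm above the inner lid. The inner lid stayed seated, with the buds visible through its opening.
- **Surroundings:** The jar stands upright with no visible movement, and the polish, cream and lipstick look unmoved.

**Disagreements:** The scene and top cameras differed by 2–4 mm in x, so I used relative measurements in single images for the hook and the jar. The arm also drifted a few millimetres when idle; I corrected that just before handing in.

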